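Check, sort and box returned coupling halves

ROBOT

A 7-joint arm with a two-finger parallel gripper is mounted at the origin on the work surface. World frame = base frame: x ahead of the robot, y to its left, z up, the work surface at z = 0. Lengths are in m, angles in rad, forces in N, time in s.
With the tool pointing down it reaches from about 0.425 to 0.925 m from the base axis. Payload 6.8 kg.
Tool frame: the origin (TCP) lies on the mounting face of the last link; the fingertips stand 173 mm ahead of it and the grasp point (between the pads) lies 155 mm ahead of it; z points along the fingers, y is the line along which they close (so a half turn about z gives the same grasp; the last joint's range is limited). The gripper opens to 85 mm and grips with 20 to 120 N. Pads are 22 mm wide; open, the fingers measure 114 mm over their backs; the gripper's body (76 mm by 85 mm) begins 54 mm behind the grasp point. The pads swing forward as they close: fully open they stand 13 mm farther back than shut.
Start: joints at [-1.241, 0.477, 0.022, 1.555, -0.011, 1.109, -0.083], TCP at [0.286, 0.611, 0.405] pointing down, gripper open.
Joint ranges: [-2.96, 2.96], [-0.34, 2.1], [-1.41, 1.46], [0.24, 2.44], [-1.37, 4.51], [0.17, 1.92], [-2.96, 2.96]. Speed limits (rad/s): [2.39, 2.39, 3.14, 3.14, 3.14, 3.14, 3.14].

INTERFACE

Orientations are given as a rotation vector (axis times angle).
In Python, from bench import r gives the robot as it stands.
- The arm moves only by the tool carry_out, never from a script. Its argument "moves" is a list of rows, each a list of 5 numbers: the shift along the tool's x, y, z in m, then the turn about the tool's z in rad, then the finger opening in m, from 0 to 0.0854. In form: [[dx, dy, dz, roll, claw], ...]. A call has exactly 8 rows; each row is the pose to reach, as a shift and turn from the pose commanded when the call began, along the tool's axes at that moment; what a row does not reach only later rows make up. A row lasts 1/10 s, in which the tool goes at most 50 mm and 8.59 degrees, less where a joint would pass 70% of its speed; a pose out of reach is approached as far as the arm can. A call with a gripper value outside its range is refused whole. The fingers move at their own pace and stop on an object; "force" is the grip in N (left out, the last holds). Time passes only in rows, so rows that repeat a pose let the fingers close, or fill a call up. It gives the time, the measured TCP pose, the force, the opening and the grip force at its end, in the units of the state.
- r.get_obs(): the state, without advancing time (a new reading comes with each control period).
- r.grab_frame(name): name is "scene" or "top"; returns the picture (420x560x3 uint8, red, green, blue); there is no depth.
- r.calibration(name): a dict with "fx", "fy", "cx", "cy" (pixels), "k1" (the pictures are not rectified: a ray, as slopes to the right and down, at radius r is drawn at 1 + k1 r^2 times it, then the intrinsics apply), "rvec" (rotation vector, rad) and "tvec" (3), from world to camera coordinates, as OpenCV has them. Camera axes: x right, y down, z forward; pixel columns grow to the right and rows downward; lengths in m; the calibration is good to about 2 mm. A picture is of the moment at which its call begins. calibration takes no time and is no camera call.
- r.hand_in(): hands the job in; it is judged then, once.
The state is a dict: "clock": time; "joints": joint angles; "qvel": joint speeds; "tau": joint torques, N m; "tcp_pos": TCP position; "orientation": TCP orientation; "contact_force": force on the tool from outside, world axes, zero at the start; "moment": the same for the moment, N m; "grip_width": finger opening in m; "gripper_force": force on a finger pad.
Only numpy, scipy, OpenCV 4.12 (cv2) and the standard library are available. Lean on these libraries where they do the work, as an engineer would, in place of code of your own. Each camera call takes 0.05 s, during which the arm holds its last target. There are 200 camera calls.

TASK

Test every loose coupling half on the bench: seat each fully home over a keyed shaft of the test stand, and leave them there until all of them sit on the stand together. Then sort them by key position, laid flat with dogs up: those with the keyway in line with their two dogs go into the plain box, those with the keyway a quarter turn from the dogs into the box with the handle. Once the plain box has its halves, put the lid on it, and finish with the handled box, holding its own halves, stacked squarely on top so that its base recesses lock over the lid's lugs; leave the jar and the wrench where they are.

Things in the scene. Friction and masses are not known exactly. Their poses are not given: they have to be found in the camera images.
- hub1: loose eight-sided steel coupling half (2 or 3 of the 4 are present), 52 mm across flats, 30 mm high: body 18 mm high, on it two dogs 12 mm high, 20 wide, 7.6 thick, at opposite ends of a diameter, flush with the flats. Through-bore 25 mm, one keyway 10.5 mm wide reaching 18 mm from the axis. Origin: on the bore axis at the underside; z up, x through both dogs. 0.2 kg. Lies dogs up.
- hub1_key (a point): point at the keyway of hub1, 15.5 mm out from the bore axis, on top of the body (18 mm up): it tells the key position. It lies either on the line through the dogs (the half's x axis: in-line) or a quarter turn from it (y axis: crosswise).
- hub2: loose eight-sided steel coupling half (2 or 3 of the 4 are present), 52 mm across flats, 30 mm high: body 18 mm high, on it two dogs 12 mm high, 20 wide, 7.6 thick, at opposite ends of a diameter, flush with the flats. Through-bore 25 mm, one keyway 10.5 mm wide reaching 18 mm from the axis. Origin: on the bore axis at the underside; z up, x through both dogs. 0.2 kg. Lies dogs up.
- hub2_key (a point): point at the keyway of hub2, 15.5 mm out from the bore axis, on top of the body (18 mm up): it tells the key position. It lies either on the line through the dogs (the half's x axis: in-line) or a quarter turn from it (y axis: crosswise).
- hub3: loose eight-sided steel coupling half (2 or 3 of the 4 are present), 52 mm across flats, 30 mm high: body 18 mm high, on it two dogs 12 mm high, 20 wide, 7.6 thick, at opposite ends of a diameter, flush with the flats. Through-bore 25 mm, one keyway 10.5 mm wide reaching 18 mm from the axis. Origin: on the bore axis at the underside; z up, x through both dogs. 0.2 kg. Lies dogs up.
- hub3_key (a point): point at the keyway of hub3, 15.5 mm out from the bore axis, on top of the body (18 mm up): it tells the key position. It lies either on the line through the dogs (the half's x axis: in-line) or a quarter turn from it (y axis: crosswise).
- hub4: loose eight-sided steel coupling half (2 or 3 of the 4 are present), 52 mm across flats, 30 mm high: body 18 mm high, on it two dogs 12 mm high, 20 wide, 7.6 thick, at opposite ends of a diameter, flush with the flats. Through-bore 25 mm, one keyway 10.5 mm wide reaching 18 mm from the axis. Origin: on the bore axis at the underside; z up, x through both dogs. 0.2 kg. Lies dogs up.
- hub4_key (a point): point at the keyway of hub4, 15.5 mm out from the bore axis, on top of the body (18 mm up): it tells the key position. It lies either on the line through the dogs (the half's x axis: in-line) or a quarter turn from it (y axis: crosswise).
- stand: fixed grey block 60 x 250 x 20 mm with three upright brass shafts 90 mm apart along its y axis. Each is 22 mm thick, 36 mm high above the block, the top 8 mm tapering to 12 mm, with one key 7.5 mm wide, 18 mm high from the block, reaching 16.5 mm from the axis towards the stand's +x. Origin: centre of the underside.
- shaft1 (a point): foot of test shaft 1 on the block's top face, on the shaft's axis, where a half's underside centre rests when fully home; axes as the stand's.
- shaft2 (a point): foot of test shaft 2 on the block's top face, on the shaft's axis, where a half's underside centre rests when fully home; axes as the stand's.
- shaft3 (a point): foot of test shaft 3 on the block's top face, on the shaft's axis, where a half's underside centre rests when fully home; axes as the stand's.
- plain_box: loose open grey box without handle, outside 170 (x) x 112 (y) x 41 mm, walls 4 mm, floor 5 mm thick, a low partition at x = 0, 4 mm thick and 25 mm high above the floor, leaving two compartments of 79 x 104 mm; 0.5 kg. Origin: centre of the underside; z up.
- handle_box: loose grey open box, 0.3 kg, 170 (x) x 112 (y) mm, rim 56 mm up, walls 4 mm, inner floor 20 mm up. A partition 10 mm thick at x = 0 leaves two compartments 76 x 104 mm and rises as a handle 70 mm long in y to 78 mm up. Underside: two recesses 17 mm deep, 15 (x) x 45 (y) mm, centred at x = +20 and -20 mm. Origin: centre of the underside; z up.
- lid: loose grey lid, 0.15 kg: plate 170 (x) x 112 (y) mm; under it a plug 157 x 99 x 4 mm that drops into the plain box's mouth. Origin: centre of the plug's underside; plate top 10 mm up. On top two lugs 10 (x) x 40 (y) x 16 mm high at x = +20 and -20 mm. Seated, its origin is 37 mm above the plain box's, and the stacked box's origin 10 mm above the lid's. Fits either way round.
- jar: bystander: jar of thread compound, 60 mm across, 85 mm high; origin at the centre of its underside.
- wrench: bystander: steel wrench 180 mm long lying on the bench beyond the coupling halves; origin under its middle.
Not all that is in view belongs to the job. What is shaped like the hub1 but pink or turquoise is not meant.

How it is judged:
On the way, in this order (a step that is already met when the one before it is completed fails the run):
1. all coupling halves sit fully home on the keyed test shafts at the same time (((horizontal distance between hub1 and shaft1 below 0.004 m and z of hub1 in the frame of shaft1 between -0.003 and 0.003 m and angle between hub1's own z axis and vertical below 0.06 rad) or (horizontal distance between hub1 and shaft2 below 0.004 m and z of hub1 in the frame of shaft2 between -0.003 and 0.003 m and angle between hub1's own z axis and vertical below 0.06 rad) or (horizontal distance between hub1 and shaft3 below 0.004 m and z of hub1 in the frame of shaft3 between -0.003 and 0.003 m and angle between hub1's own z axis and vertical below 0.06 rad)) and ((horizontal distance between hub2 and shaft1 below 0.004 m and z of hub2 in the frame of shaft1 between -0.003 and 0.003 m and angle between hub2's own z axis and vertical below 0.06 rad) or (horizontal distance between hub2 and shaft2 below 0.004 m and z of hub2 in the frame of shaft2 between -0.003 and 0.003 m and angle between hub2's own z axis and vertical below 0.06 rad) or (horizontal distance between hub2 and shaft3 below 0.004 m and z of hub2 in the frame of shaft3 between -0.003 and 0.003 m and angle between hub2's own z axis and vertical below 0.06 rad)) and ((horizontal distance between hub3 and shaft1 below 0.004 m and z of hub3 in the frame of shaft1 between -0.003 and 0.003 m and angle between hub3's own z axis and vertical below 0.06 rad) or (horizontal distance between hub3 and shaft2 below 0.004 m and z of hub3 in the frame of shaft2 between -0.003 and 0.003 m and angle between hub3's own z axis and vertical below 0.06 rad) or (horizontal distance between hub3 and shaft3 below 0.004 m and z of hub3 in the frame of shaft3 between -0.003 and 0.003 m and angle between hub3's own z axis and vertical below 0.06 rad)) and ((horizontal distance between hub4 and shaft1 below 0.004 m and z of hub4 in the frame of shaft1 between -0.003 and 0.003 m and angle between hub4's own z axis and vertical below 0.06 rad) or (horizontal distance between hub4 and shaft2 below 0.004 m and z of hub4 in the frame of shaft2 between -0.003 and 0.003 m and angle between hub4's own z axis and vertical below 0.06 rad) or (horizontal distance between hub4 and shaft3 below 0.004 m and z of hub4 in the frame of shaft3 between -0.003 and 0.003 m and angle between hub4's own z axis and vertical below 0.06 rad))), for 0.2 s.
2. the lid is on the plain box, with the in-line halves lying in it (x of lid in the frame of plain_box between -0.005 and 0.005 m and y of lid in the frame of plain_box between -0.005 and 0.005 m and z of lid in the frame of plain_box between 0.0345 and 0.0395 m and angle between the x axis of lid and the x axis of plain_box, either way round below 0.08 rad and angle between lid's own z axis and vertical below 0.05 rad and x of hub1 in the frame of plain_box between -0.064 and 0.064 m and y of hub1 in the frame of plain_box between -0.036 and 0.036 m and z of hub1 in the frame of plain_box between 0.002 and 0.01 m and angle between each of hub1, hub2's own z axis and vertical below 0.12 rad and x of hub2 in the frame of plain_box between -0.064 and 0.064 m and y of hub2 in the frame of plain_box between -0.036 and 0.036 m and z of hub2 in the frame of plain_box between 0.002 and 0.01 m), for 0.2 s.
At the end, for the whole second after the job is handed in: In-line halves lie flat, dogs up (tilt under 0.12 rad) on the floor of the plain box, crosswise ones in the handled box; the lid sits on the plain box and the handled box on the lid, each within 5 mm sideways, 2.5 mm in height and 0.08 rad of its seat; all at rest (all of step 2 and x of handle_box in the frame of lid between -0.005 and 0.005 m and y of handle_box in the frame of lid between -0.005 and 0.005 m and z of handle_box in the frame of lid between 0.0075 and 0.0125 m and angle between the x axis of handle_box and the x axis of lid, either way round below 0.08 rad and angle between handle_box's own z axis and vertical below 0.05 rad and x of hub3 in the frame of handle_box between -0.064 and 0.064 m and y of hub3 in the frame of handle_box between -0.036 and 0.036 m and z of hub3 in the frame of handle_box between 0.017 and 0.025 m and angle between each of hub3, hub4's own z axis and vertical below 0.12 rad and x of hub4 in the frame of handle_box between -0.064 and 0.064 m and y of hub4 in the frame of handle_box between -0.036 and 0.036 m and z of hub4 in the frame of handle_box between 0.017 and 0.025 m and linear speed of each of hub1, hub2, hub3, hub4, handle_box, lid below 0.02 m/s); the robot touches nothing.
It fails at once if a bystander (jar, wrench) is moved more than 40 mm or the jar tipped (distance of any of jar, wrench from where it was at the start of the episode above 0.04 m or angle between jar's own z axis and vertical above 0.5 rad).
Of hub1, hub2, hub3, hub4 only 2 to 3 are there at a start; the rules pass over those that are not, and their reading is None.
At some moment in a run one of hub1, hub2, hub3, hub4 may be knocked a few centimetres aside while the robot is not near it.
It also fails if it takes over 210 s, if anything falls off the work surface, if the arm or the gripper's body presses on something with over 40 N, if the wrist force passes 120 N, or if a joint passes its speed limit or range.

## Working session

There is one attempt and no reset: what is moved stays moved. The work goes in short steps, Python scripts to look and compute and a tool call to move; the robot and the scene stay as the last step left them, time stands still between calls to the robot, and variables do not carry over. Pictures are saved under pics/ and viewed, at most 14 in all, crops included, and the job is handed in when it is done.

Besides the shell and the picture viewer there is one more tool, called after "Request:" as a command line: name --pt "numbers of a row" for each row, then --argument value for the rest. carry_out: Moves the arm, as the interface text tells. Its arguments: {"type":"object","properties":{"moves":{"type":"array","items":{"type":"array","items":{"type":"number"}}},"force":{"type":"number"}},"required":["moves"]}

```bash
ls; mkdir -p pics
cat > h.py <<'E'
import numpy as np, cv2
from bench import r
def cal(n):
    c=r.calibration(n); R=cv2.Rodrigues(np.array(c["rvec"],float))[0]; return c,R,np.array(c["tvec"],float)
def K(c): return np.array([[c["fx"],0,c["cx"]],[0,c["fy"],c["cy"]],[0,0,1.]]),np.array([c["k1"],0,0,0.])
def ray(n,uv):
    c,R,t=cal(n);k,d=K(c)
    p=cv2.undistortPoints(np.array(uv,float).reshape(-1,1,2),k,d).reshape(-1,2)
    return -R.T@t, np.c_[p,np.ones(len(p))]@R
def plane(n,uv,z):
    o,v=ray(n,uv); return o+v*((z-o[2])/v[:,2])[:,None]
def proj(n,P):
    c,R,t=cal(n);k,d=K(c)
    return cv2.projectPoints(np.array(P,float).reshape(-1,3),R,t,k,d)[0].reshape(-1,2)
def snap(n,f):
    a=r.grab_frame(n); cv2.imwrite('pics/'+f+'.png',a[:,:,::-1]); return a
E
python3 - <<'E'
from h import *
for n in("top","scene"):
    snap(n,n+'0'); c,R,t=cal(n); print(n,c,-R.T@t, R.T[:,2])
o=r.get_obs();print(o)
E
```

```text
pics
top {'fx': 545.256578162314, 'fy': 545.256578162314, 'cx': 270.5344140299654, 'cy': 203.66934058564848, 'k1': -0.10597441758341536, 'rvec': array([ 2.13406314, -2.18592888,  0.07653956]), 'tvec': array([0.03173354, 0.58849244, 1.09604774])} [ 0.48093893 -0.00941945  1.1477195 ] [ 0.09615927  0.02402078 -0.99507608]
scene {'fx': 498.0218318797042, 'fy': 498.0218318797042, 'cx': 279.7323940064475, 'cy': 216.82777633361323, 'k1': -0.04885094302598158, 'rvec': array([ 2.28345398,  1.14850411, -0.37451115]), 'tvec': array([-0.3505885 , -0.34625208,  1.43913633])} [ 1.11356008 -0.38807347  0.96088454] [-0.47234627  0.34912351 -0.8093218 ]
{'clock': 0.1, 'joints': array([-1.24109233,  0.47771455,  0.02235603,  1.55633747, -0.01150464,
        1.10930919, -0.08306083]), 'qvel': array([ 0.00158   , -0.00250796,  0.00021116, -0.0021545 ,  0.00100073,
       -0.00037321, -0.00076615]), 'tau': array([ 4.65749137e-03, -5.97755921e+01,  1.61355838e+00, -2.81957442e+01,
        1.27949865e-02,  5.02249139e-03,  2.61552742e-05]), 'tcp_pos': array([0.28605997, 0.61111585, 0.40383129]), 'orientation': array([-6.82100523e-01, -3.06640621e+00,  2.54919527e-03]), 'contact_force': array([-0.20901715, -0.10700442, -0.00517755]), 'moment': array([0.02005226, 0.0331129 , 0.04169661]), 'gripper_force': 0.0, 'grip_width': 0.08546140517908539}
```

View pics/top0.png

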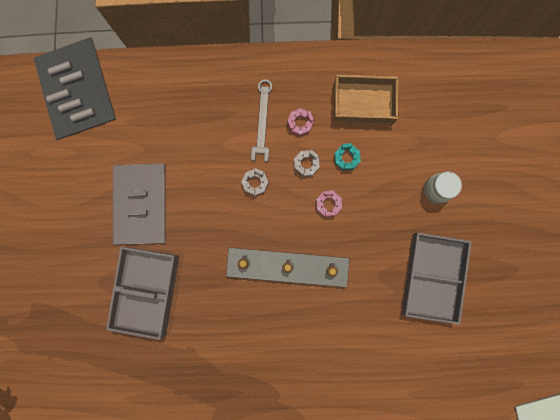

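View pics/scene0.png

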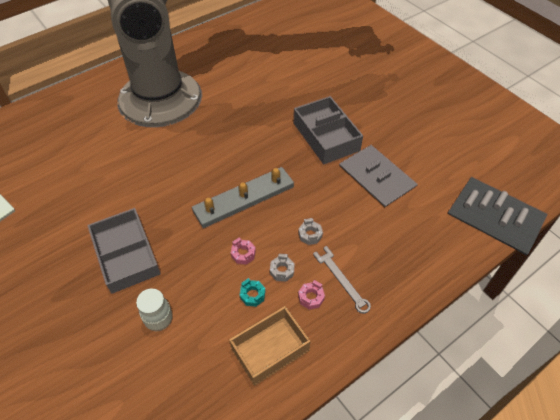

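The grey halves are at top (307,163) and (255,182). Things that could be mistaken for them: pink at (300,122) and (329,204), and turquoise at (348,156). By the description I choose the two grey ones. The handled box is at (142,294), the plain box at (437,279), the lid at (139,204) and the stand at (288,268). I'll check the choice in one close crop.

Run:
```python
from h import *
t=cv2.imread('pics/top0.png');s=cv2.imread('pics/scene0.png')
def crop(a,u,v,w,h,k): return cv2.resize(a[v-h:v+h,u-w:u+w],None,fx=k,fy=k,interpolation=cv2.INTER_CUBIC)
A=np.hstack([crop(t,307,163,20,20,6.5),crop(t,255,182,20,20,6.5),crop(s,283,267,20,20,6.5)[:260]])
B=crop(t,288,268,65,24,6)
B2=np.zeros((B.shape[0],A.shape[1],3),np.uint8);B2[:,:B.shape[1]]=B[:,:A.shape[1]]
cv2.imwrite('pics/c1.png',np.vstack([A,B2]));print(A.shape,B2.shape)
hsv=cv2.cvtColor(t,cv2.COLOR_BGR2HSV)
for nm,(u,v) in dict(h1=(307,163),h2=(255,182),st=(288,275),lid=(125,190),hb=(150,275),pb=(437,260),wood=(290,240)).items(): print(nm,hsv[v-2:v+3,u-2:u+3].reshape(-1,3).mean(0))
def seg(m,name,z,minA):
    n,l,stt,c=cv2.connectedComponentsWithStats(m.astype(np.uint8))
    for i in range(1,n):
        if stt[i,4]>minA:
            cn=cv2.findContours((l==i).astype(np.uint8),0,2)[0][0]
            P=plane('top',cn.reshape(-1,2),z)[:,:2].astype(np.float32)
            rc=cv2.minAreaRect(P); print(name,stt[i],c[i].round(1),np.round(rc[0],4),np.round(rc[1],4),round(rc[2],1))
m=(hsv[:,:,1]<70)&(hsv[:,:,2]>30)
seg(m,'grey',0.03,150)
```

```text
(260, 780, 3) (288, 780, 3)
h1 [ 12.08 153.4  141.6 ]
h2 [ 12.2  151.36 133.8 ]
st [ 21.72  27.16 117.4 ]
lid [ 12.    31.92 128.12]
hb [ 10.8   31.56 132.2 ]
pb [ 12.    27.08 129.96]
wood [ 12.32 146.68 132.48]
grey [    0     0   126   140 10647] [62.8 56.7] [0.9364 0.4663] [0.3943 0.2411] 33.7
grey [ 249    0   83   43 3381] [289.4  20.1] [ 0.9836 -0.0331] [0.1779 0.0966] 88.1
grey [251  80  21  82 728] [261.9 122.4] [0.766  0.0335] [0.0362 0.1742] 86.3
grey [294 150  26  26 421] [306.4 162.7] [ 0.6729 -0.0589] [0.0518 0.0525] 88.5
grey [ 113  163   52   82 4127] [138.5 203.7] [0.5965 0.2931] [0.1673 0.1093] 0.3
grey [242 168  26  28 417] [254.7 181.8] [0.635 0.05 ] [0.0532 0.0508] 20.6
grey [424 171  38  33 914] [442.4 186.9] [ 0.6158 -0.3396] [0.06   0.0808] 24.6
grey [ 402  233   69   91 4942] [436.2 278.1] [ 0.4282 -0.3174] [0.1217 0.1719] 79.4
grey [ 106  247   73   93 5014] [142.2 292.7] [0.4118 0.2865] [0.1246 0.1759] 79.6
grey [ 226  248  123   39 3227] [287.4 267. ] [ 0.4584 -0.0134] [0.2469 0.0594] 83.7
grey [515 394  45  26 879] [539.8 409.1] [ 0.1556 -0.5195] [0.0946 0.0518] 88.7
```

View pics/c1.png

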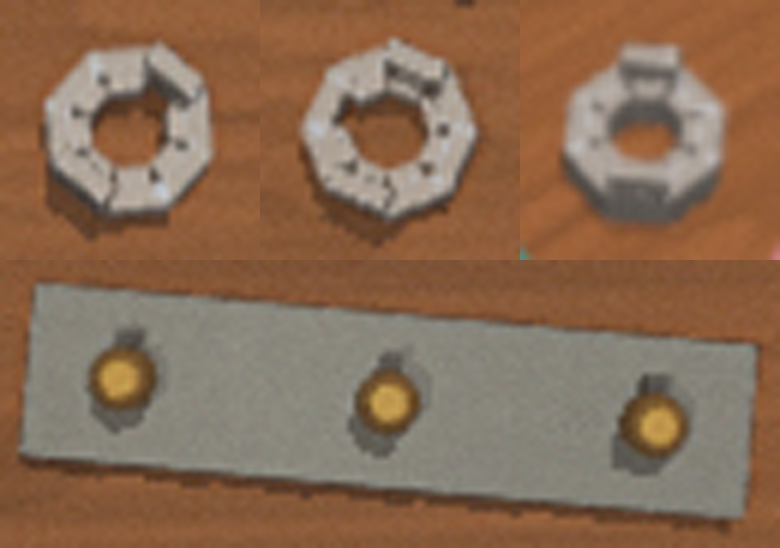

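Crop: both grey halves lie dogs up. Half A (307,163) has its dogs on the upper-right/lower-left diagonal, and the keyway seems to open towards the upper-right dog, so in-line. Half B (255,182) has its dogs upper-right/lower-left, with the keyway opening left, so crosswise. The shaft keys point up in the image, which is world +x.

```bash
cat >> h.py <<'E'
def hub(a,u,v,z=0.018,base=0.,n='top',R=17):
    hsv=cv2.cvtColor(a,cv2.COLOR_RGB2HSV); m=((hsv[:,:,1]<75)&(hsv[:,:,2]>30)).astype(np.uint8)
    w=np.zeros_like(m); cv2.circle(w,(int(u),int(v)),R,1,-1); m*=w
    cs=max(cv2.findContours(m,0,cv2.CHAIN_APPROX_NONE)[0],key=cv2.contourArea)
    P=plane(n,cv2.convexHull(cs).reshape(-1,2),z)[:,:2].astype(np.float32)
    M=cv2.moments(P); c=np.array([M['m10'],M['m01']])/M['m00']
    # dense 8th harmonic
    Q=np.vstack([np.linspace(P[i],P[(i+1)%len(P)],40,endpoint=False) for i in range(len(P))])-c
    th=np.arctan2(Q[:,1],Q[:,0]); rr=np.hypot(*Q.T); o=np.argsort(th); g=np.linspace(-np.pi,np.pi,720,endpoint=False)
    f=np.interp(g,th[o],rr[o],period=2*np.pi); ph=np.angle((f*np.exp(-8j*g)).sum())
    corner=np.degrees(-ph/8); return c, ((corner+22.5)+22.5)%45-22.5, abs((f*np.exp(-8j*g)).mean())*1e3, f.mean()*1e3
def tcp():
    o=r.get_obs(); R=cv2.Rodrigues(np.array(o['orientation']))[0]
    return o,R
def go(x,y,z,yaw_y=None):
    "shift in tool axes (and roll) to bring grasp point to x,y,z ; yaw_y=world angle deg of closing line"
    o,R=tcp(); g=o['tcp_pos']+R[:,2]*0.155; d=R.T@(np.array([x,y,z])-g)
    a=np.degrees(np.arctan2(R[1,1],R[0,1])); out=''
    if yaw_y is not None: out=' roll(tool) %.3f rad (mod pi)'%np.radians(-((yaw_y-a+90)%180-90))
    print('tool shift',d.round(4),out,'| grasp pt',g.round(4),'ycl deg %.1f'%a,'tilt %.3f'%np.degrees(np.arccos(-R[2,2])),'j7 %.2f'%o['joints'][6],'w %.4f F %.1f'%(o['grip_width'],o['gripper_force']),'t %.1f'%o['clock'],'cf',o['contact_force'].round(1))
def brass(n,a):
    hsv=cv2.cvtColor(a,cv2.COLOR_RGB2HSV); m=((hsv[:,:,0]>15)&(hsv[:,:,0]<30)&(hsv[:,:,1]>120)&(hsv[:,:,2]>150)).astype(np.uint8)
    k,l,s,c=cv2.connectedComponentsWithStats(m); return [(c[i],s[i,4]) for i in range(1,k) if 12<s[i,4]<200]
E
python3 - <<'E'
from h import *
t=cv2.imread('pics/top0.png')[:,:,::-1].copy();s=cv2.imread('pics/scene0.png')[:,:,::-1].copy()
for u,v in((307,163),(255,182)): print(hub(t,u,v))
for u,v in((283,267),(311,231)): print('scene',hub(s,u,v,n='scene'))
for n,a in(('top',t),('scene',s)):
    for c,A in brass(n,a): print(n,c.round(1),A,plane(n,[c],0.056).round(4))
# rectangles at proper heights
hsv=cv2.cvtColor(t,cv2.COLOR_RGB2HSV); m=((hsv[:,:,1]<70)&(hsv[:,:,2]>30)).astype(np.uint8)
k,l,st,c=cv2.connectedComponentsWithStats(m)
for nm,(u,v),z in(('stand',(288,280),.02),('lid',(125,190),.010),('plain',(437,260),.041),('handle',(150,275),.056)):
    i=l[v,u]; cn=cv2.findContours((l==i).astype(np.uint8),0,2)[0][0]
    rc=cv2.minAreaRect(plane('top',cn.reshape(-1,2),z)[:,:2].astype(np.float32)); print(nm,np.round(rc[0],4),np.round(rc[1],4),round(rc[2],2))
print(proj('top',[[.673,-.059,.018],[.673+.026*np.cos(.8),-.059-.026*np.sin(.8),.03]]))
go(0.672,-.059,.2,-40)
E
```

```text
(array([ 0.6747677 , -0.05936179]), np.float64(2.816138266911178), np.float64(0.2558937838766344), np.float64(27.04612263400337))
(array([0.63705179, 0.05023974]), np.float64(19.464123927708165), np.float64(0.20719608202017464), np.float64(26.90530147734681))
scene (array([ 0.67470333, -0.05898492]), np.float64(6.8151839295227035), np.float64(0.18553014780399385), np.float64(29.071440616619434))
scene (array([0.63674047, 0.05042072]), np.float64(10.416820018888188), np.float64(0.01561392747948622), np.float64(29.764250742315994))
top [337.2 110. ] 24 [[ 0.7758 -0.1242  0.056 ]]
top [373.2 115.6] 13 [[ 0.7622 -0.1973  0.056 ]]
top [242.4 263.4] 30 [[0.4681 0.0759 0.056 ]]
top [287.4 267.4] 30 [[ 0.4582 -0.0137  0.056 ]]
top [332.5 271.3] 30 [[ 0.4482 -0.1032  0.056 ]]
scene [275.4 170. ] 20 [[0.4674 0.077  0.056 ]]
scene [242.5 184.7] 22 [[ 0.458  -0.0124  0.056 ]]
scene [208.  199.9] 23 [[ 0.4481 -0.1018  0.056 ]]
stand [ 0.4582 -0.0134] [0.2492 0.0599] 83.73
lid [0.5986 0.2985] [0.1702 0.1113] 0.3
plain [ 0.4287 -0.3144] [0.1205 0.1702] 79.37
handle [0.4134 0.2796] [0.1217 0.1718] 79.64
[[306.28625034 163.38495607]
 [315.22527903 153.57330483]]
tool shift [-0.6336 -0.443   0.0496]  roll(tool) -1.310 rad (mod pi) | grasp pt [0.286  0.6109 0.2488] ycl deg 64.9 tilt 0.094 j7 -0.08 w 0.0855 F 0.0 t 0.1 cf [-0.2 -0.1 -0. ]
```

Request:
carry_out --pt "-0.04 -0.028 0.003 0 0.07" --pt "-0.08 -0.056 0.006 0 0.07" --pt "-0.12 -0.084 0.01 0 0.07" --pt "-0.16 -0.112 0.013 0 0.07" --pt "-0.2 -0.14 0.016 0 0.07" --pt "-0.24 -0.168 0.02 0 0.07" --pt "-0.28 -0.195 0.022 0 0.07" --pt "-0.317 -0.222 0.025 0 0.07"

```text
clock: 0.9
tcp_pos: [0.4799, 0.2737, 0.3795]
orientation: [0.683, 3.066, -0.0]
contact_force: [0.5, 0.7, 0.3]
grip_width: 0.0702
gripper_force: 0.0
```

Request:
carry_out --pt "-0.04 -0.028 0.003 0.14 0.07" --pt "-0.08 -0.056 0.006 0.28 0.07" --pt "-0.12 -0.084 0.01 0.42 0.07" --pt "-0.16 -0.112 0.013 0.56 0.07" --pt "-0.2 -0.14 0.016 0.7 0.07" --pt "-0.24 -0.168 0.02 0.84 0.07" --pt "-0.28 -0.195 0.022 0.98 0.07" --pt "-0.317 -0.222 0.025 1.1 0.07"

```text
clock: 1.7
tcp_pos: [0.6729, -0.0613, 0.3543]
orientation: [-2.191, -2.252, 0.0]
contact_force: [0.7, 0.8, -0.1]
grip_width: 0.0702
gripper_force: 0.0
```

Request:
carry_out --pt "0 0 0.02 0.14 0.07" --pt "0 0 0.04 0.28 0.07" --pt "0 0 0.06 0.42 0.07" --pt "0 0 0.08 0.56 0.07" --pt "0 0 0.08 0.7 0.07" --pt "0 0 0.08 0.766 0.07" --pt "0 0 0.08 0.766 0.07" --pt "0 0 0.08 0.766 0.07"

```text
clock: 2.5
tcp_pos: [0.6721, -0.0594, 0.2744]
orientation: [-2.868, -1.281, 0.001]
contact_force: [-0.7, 1.2, -0.1]
grip_width: 0.0701
gripper_force: 0.0
```

Run:
```python
from h import *
go(.676,-.060,.020,-42)
s=snap('scene','s1')
```

```text
tool shift [0.0022 0.0034 0.0994]  roll(tool) 0.002 rad (mod pi) | grasp pt [ 0.672  -0.0594  0.1194] ycl deg -41.9 tilt 0.027 j7 -0.35 w 0.0701 F 0.0 t 2.5 cf [-0.7  1.2 -0.1]
```

Request:
carry_out --pt "0.002 0.003 0.02 0 0.07" --pt "0.002 0.003 0.04 0 0.07" --pt "0.002 0.003 0.06 0 0.07" --pt "0.002 0.003 0.08 0 0.07" --pt "0.002 0.003 0.1 0 0.07" --pt "0.002 0.003 0.101 0 0.07" --pt "0.002 0.003 0.101 0 0.04" --pt "0.002 0.003 0.101 0 0.04" --force 25

```text
clock: 3.35
tcp_pos: [0.6761, -0.0603, 0.1745]
orientation: [2.869, 1.278, 0.002]
contact_force: [0.3, -0.2, -1.6]
grip_width: 0.0516
gripper_force: 27.4
```

Request:
carry_out --pt "0 0 0 0 0.04" --pt "0 0 0 0 0.04" --pt "0 0 0 0 0.04" --pt "0 0 0 0 0.04" --pt "0 0 0 0 0.066" --pt "0 0 0 0 0.066" --pt "0 0 0 0 0.066" --pt "0 0 0 0 0.066"

```text
clock: 4.15
tcp_pos: [0.6758, -0.0601, 0.1738]
orientation: [2.87, 1.278, 0.0]
contact_force: [0.9, -0.0, -0.3]
grip_width: 0.0663
gripper_force: 0.0
```

Run:
```python
from h import *
go(.676,-.060,.020,48)
s=snap('scene','s2'); t=snap('top','t2')
cv2.imwrite('pics/c2.png',cv2.resize(s[180:330,180:380],None,fx=4,fy=4,interpolation=cv2.INTER_CUBIC)[:,:,::-1])
```

```text
tool shift [ 0.0002  0.     -0.0012]  roll(tool) -1.571 rad (mod pi) | grasp pt [ 0.6758 -0.0601  0.0188] ycl deg -42.0 tilt 0.018 j7 -0.29 w 0.0663 F 0.0 t 4.2 cf [ 0.9 -0.  -0.3]
```

View pics/c2.png

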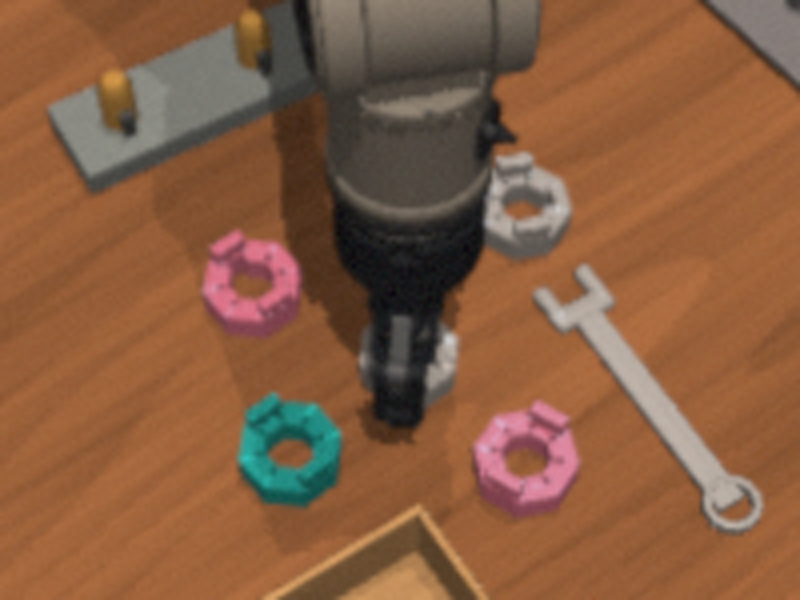

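Request:
carry_out --pt "0 0 0 -0.14 0.066" --pt "0 0 0 -0.29 0.066" --pt "0 0 0 -0.44 0.066" --pt "0 0 0 -0.58 0.066" --pt "0 0 0 -0.72 0.066" --pt "0 0 0 -0.87 0.066" --pt "0 0 0 -1.02 0.066" --pt "0 0 0 -1.16 0.066"

```text
clock: 5.05
tcp_pos: [0.6757, -0.0602, 0.1738]
orientation: [1.693, 2.647, -0.0]
contact_force: [0.8, -0.1, -1.0]
grip_width: 0.0661
gripper_force: 0.0
```

Request:
carry_out --pt "0 0 0 -0.14 0.066" --pt "0 0 0 -0.28 0.066" --pt "0 0 0 -0.411 0.066" --pt "0 0 0 -0.411 0.066" --pt "0 0 0 -0.411 0.04" --pt "0 0 0 -0.411 0.04" --pt "0 0 0 -0.411 0.04" --pt "0 0 0 -0.411 0.04" --force 40

```text
clock: 5.85
tcp_pos: [0.6759, -0.0601, 0.1739]
orientation: [1.127, 2.932, -0.0]
contact_force: [-1.0, -0.8, 3.4]
grip_width: 0.0508
gripper_force: 43.4
```

Request:
carry_out --pt "0 0 0 0 0.04" --pt "0 0 -0.01 0 0.04" --pt "0 0 -0.03 0 0.04" --pt "0 0 -0.06 0 0.04" --pt "0 0 -0.09 0 0.04" --pt "0 0 -0.12 0 0.04" --pt "0 0 -0.12 0 0.04" --pt "0 0 -0.12 0 0.04"

```text
clock: 6.65
tcp_pos: [0.6755, -0.0599, 0.2941]
orientation: [1.125, 2.933, 0.001]
contact_force: [0.2, -1.1, -3.4]
grip_width: 0.051
gripper_force: 42.9
```

Run:
```python
from h import *
go(.5582,-.0134,.14,83.7)
go(.4682,.0759,.14,83.7)
go(.4482,-.1032,.14,83.7)
```

```text
tool shift [ 0.1183 -0.0439 -0.001 ]  roll(tool) -0.623 rad (mod pi) | grasp pt [ 0.6755 -0.0599  0.1391] ycl deg 48.0 tilt 0.029 j7 0.92 w 0.0510 F 42.9 t 6.7 cf [ 0.2 -1.1 -3.4]
tool shift [ 0.2449 -0.0378 -0.001 ]  roll(tool) -0.623 rad (mod pi) | grasp pt [ 0.6755 -0.0599  0.1391] ycl deg 48.0 tilt 0.029 j7 0.92 w 0.0510 F 42.9 t 6.7 cf [ 0.2 -1.1 -3.4]
tool shift [ 0.14   -0.1843 -0.0011]  roll(tool) -0.623 rad (mod pi) | grasp pt [ 0.6755 -0.0599  0.1391] ycl deg 48.0 tilt 0.029 j7 0.92 w 0.0510 F 42.9 t 6.7 cf [ 0.2 -1.1 -3.4]
```

Request:
carry_out --pt "0.023 -0.031 0 -0.1 0.04" --pt "0.047 -0.061 0 -0.21 0.04" --pt "0.07 -0.092 0 -0.32 0.04" --pt "0.093 -0.123 0 -0.42 0.04" --pt "0.117 -0.154 0 -0.52 0.04" --pt "0.14 -0.184 0 -0.623 0.04" --pt "0.14 -0.184 0.02 -0.623 0.04" --pt "0.14 -0.184 0.04 -0.623 0.04"

```text
clock: 7.45
tcp_pos: [0.4467, -0.1035, 0.2526]
orientation: [-0.174, -3.135, -0.0]
contact_force: [1.3, 0.2, -2.0]
grip_width: 0.051
gripper_force: 42.8
```

Run:
```python
from h import *
go(.4482,-.1032,.0588,83.7)
s=snap('scene','s3'); t=snap('top','t3')
P=proj('scene',[[.4482,-.1032,.1]])[0].astype(int);print(P)
c=s[P[1]-45:P[1]+45,P[0]-60:P[0]+60]
cv2.imwrite('pics/c3.png',cv2.resize(c,None,fx=6,fy=6,interpolation=cv2.INTER_CUBIC)[:,:,::-1])
```

```text
tool shift [-0.0018  0.0004  0.0388]  roll(tool) -0.001 rad (mod pi) | grasp pt [ 0.4465 -0.1034  0.0976] ycl deg 83.7 tilt 0.086 j7 1.56 w 0.0510 F 42.8 t 7.5 cf [ 1.3  0.2 -2. ]
[205 188]
```

View pics/c3.png

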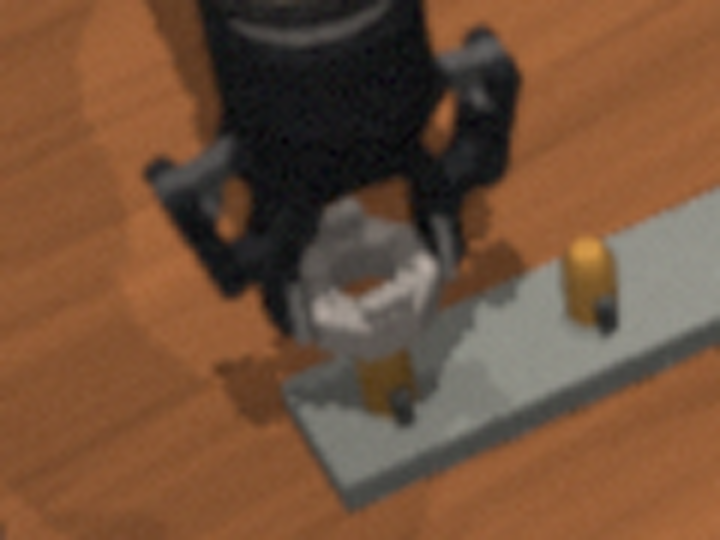

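Request:
carry_out --pt "-0.002 0 0 0 0.04" --pt "-0.002 0 0 0 0.04" --pt "-0.002 0 0.007 0 0.04" --pt "-0.002 0 0.014 0 0.04" --pt "-0.002 0 0.021 0 0.04" --pt "-0.002 0 0.027 0 0.04" --pt "-0.002 0 0.032 0 0.04" --pt "-0.002 0 0.035 0 0.04"

```text
clock: 8.35
tcp_pos: [0.4496, -0.1033, 0.2178]
orientation: [-0.172, -3.134, -0.0]
contact_force: [-3.8, 0.9, 0.7]
grip_width: 0.0509
gripper_force: 43.1
```

Run:
```python
from h import *
go(.4482,-.1032,.0388,83.7)
```

```text
tool shift [ 0.0008 -0.0001  0.024 ]  roll(tool) 0.000 rad (mod pi) | grasp pt [ 0.4491 -0.1032  0.0628] ycl deg 83.7 tilt 0.181 j7 1.56 w 0.0509 F 43.1 t 8.3 cf [-3.8  0.9  0.7]
```

Request:
carry_out --pt "0.001 0 0.003 0 0.04" --pt "0.001 0 0.006 0 0.04" --pt "0.001 0 0.009 0 0.04" --pt "0.001 0 0.012 0 0.04" --pt "0.001 0 0.015 0 0.04" --pt "0.001 0 0.018 0 0.04" --pt "0.001 0 0.021 0 0.04" --pt "0.001 0 0.0235 0 0.04"

```text
clock: 9.15
tcp_pos: [0.4491, -0.1033, 0.1948]
orientation: [-0.172, -3.136, -0.0]
contact_force: [-4.9, 1.1, 1.5]
grip_width: 0.0507
gripper_force: 43.2
```

Run:
```python
from h import *
go(.4482,-.1032,.0388,83.7)
```

```text
tool shift [ 0.0007 -0.      0.001 ]  roll(tool) 0.000 rad (mod pi) | grasp pt [ 0.4489 -0.1033  0.0398] ycl deg 83.7 tilt 0.072 j7 1.55 w 0.0507 F 43.2 t 9.2 cf [-4.9  1.1  1.5]
```

Request:
carry_out --pt "0 0 0.0015 0 0.04" --pt "0 0 0.0015 0 0.066" --pt "0 0 0.0015 0 0.066" --pt "0 0 0.0015 0 0.066" --pt "0 0 -0.03 0 0.066" --pt "0 0 -0.06 0 0.066" --pt "0 0 -0.09 0 0.066" --pt "0 0 -0.12 0 0.066"

```text
clock: 9.95
tcp_pos: [0.4499, -0.1034, 0.3167]
orientation: [0.172, 3.135, -0.0]
contact_force: [1.4, -0.4, 0.2]
grip_width: 0.0661
gripper_force: 0.0
```

Run:
```python
from h import *
go(.638,.0508,.13,64.5)
go(.638,.0508,.13,-25.5)
s=snap('scene','s4'); t=snap('top','t4')
u,v=proj('top',[[.638,.0505,.018]])[0]; print(u,v); print(hub(t,u,v))
P=proj('scene',[[.4482,-.1032,.04]])[0].astype(int)
a=s[P[1]-25:P[1]+25,P[0]-25:P[0]+25]
P=proj('scene',[[.638,.05,.02]])[0].astype(int); b=s[P[1]-25:P[1]+25,P[0]-25:P[0]+25]
cv2.imwrite('pics/c4.png',cv2.resize(np.hstack([a,b]),None,fx=8,fy=8,interpolation=cv2.INTER_CUBIC)[:,:,::-1])
```

```text
tool shift [-0.1698  0.1739  0.032 ]  roll(tool) 0.335 rad (mod pi) | grasp pt [ 0.4501 -0.1034  0.1617] ycl deg 83.7 tilt 0.096 j7 1.56 w 0.0661 F 0.0 t 9.9 cf [ 1.4 -0.4  0.2]
tool shift [-0.1698  0.1739  0.032 ]  roll(tool) -1.236 rad (mod pi) | grasp pt [ 0.4501 -0.1034  0.1617] ycl deg 83.7 tilt 0.096 j7 1.56 w 0.0661 F 0.0 t 9.9 cf [ 1.4 -0.4  0.2]
254.4216563769401 181.28830025072395
(array([0.63708357, 0.05020658]), np.float64(19.548448042371426), np.float64(0.20432881071653589), np.float64(26.905701764479545))
```

View pics/c4.png

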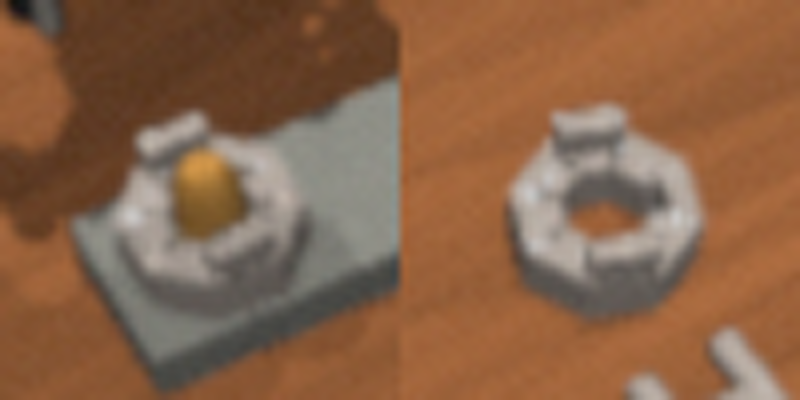

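Request:
carry_out --pt "-0.03 0.03 0 0.05 0.068" --pt "-0.06 0.06 0 0.1 0.068" --pt "-0.09 0.09 0 0.15 0.068" --pt "-0.12 0.12 0 0.2 0.068" --pt "-0.145 0.15 0.01 0.26 0.068" --pt "-0.17 0.174 0.032 0.335 0.068" --pt "-0.17 0.174 0.06 0.335 0.068" --pt "-0.17 0.174 0.08 0.335 0.068"

```text
clock: 10.85
tcp_pos: [0.6378, 0.0525, 0.2324]
orientation: [-0.69, -3.064, 0.0]
contact_force: [-0.1, -0.5, -0.1]
grip_width: 0.0682
gripper_force: 0.0
```

Run:
```python
from h import *
go(.638,.0508,.0188,64.5)
```

```text
tool shift [-0.0012 -0.0013  0.0586]  roll(tool) 0.002 rad (mod pi) | grasp pt [0.6376 0.0525 0.0774] ycl deg 64.6 tilt 0.068 j7 0.98 w 0.0682 F 0.0 t 10.8 cf [-0.1 -0.5 -0.1]
```

Request:
carry_out --pt "-0.001 -0.001 0.02 0 0.068" --pt "-0.001 -0.001 0.04 0 0.068" --pt "-0.001 -0.001 0.0586 0 0.068" --pt "-0.001 -0.001 0.0586 0 0.068" --pt "-0.001 -0.001 0.0586 0 0.04" --pt "-0.001 -0.001 0.0586 0 0.04" --pt "-0.001 -0.001 0.0586 0 0.04" --pt "-0.001 -0.001 0.0586 0 0.04"

```text
clock: 11.65
tcp_pos: [0.6382, 0.0497, 0.1773]
orientation: [0.693, 3.063, 0.001]
contact_force: [0.3, 0.4, -2.0]
grip_width: 0.0507
gripper_force: 42.5
```

Request:
carry_out --pt "0 0 -0.02 0 0.04" --pt "0 0 -0.04 0 0.04" --pt "0.02 -0.007 -0.05 0.14 0.04" --pt "0.04 -0.014 -0.05 0.28 0.04" --pt "0.06 -0.02 -0.05 0.42 0.04" --pt "0.074 -0.025 -0.05 0.56 0.04" --pt "0.074 -0.025 -0.05 0.7 0.04" --pt "0.074 -0.025 -0.05 0.84 0.04"

```text
clock: 12.45
tcp_pos: [0.5601, 0.0592, 0.2271]
orientation: [1.889, 2.51, 0.001]
contact_force: [1.3, -0.0, -1.4]
grip_width: 0.051
gripper_force: 42.5
```

Request:
carry_out --pt "0 0 0 0.14 0.04" --pt "0 0 0 0.28 0.04" --pt "0 0 0.01 0.396 0.04" --pt "0 0 0.02 0.396 0.04" --pt "0 0 0.03 0.396 0.04" --pt "0 0 0.04 0.396 0.04" --pt "0 0 0.047 0.396 0.04" --pt "0 0 0.05 0.396 0.04"

```text
clock: 13.25
tcp_pos: [0.5603, 0.0587, 0.1767]
orientation: [-2.338, -2.095, 0.002]
contact_force: [-11.6, 0.0, 35.7]
grip_width: 0.051
gripper_force: 46.7
```

Run:
```python
from h import *
go(.56,.06,.0188,83.7)
```

```text
tool shift [ 0.0012 -0.0001  0.0029]  roll(tool) -1.570 rad (mod pi) | grasp pt [0.5599 0.0588 0.0217] ycl deg -6.3 tilt 0.123 j7 -0.01 w 0.0510 F 46.7 t 13.2 cf [-11.6   0.   35.7]
```

Request:
carry_out --pt "0 0 -0.002 0 0.04" --pt "0 0 -0.002 0 0.067" --pt "0 0 -0.002 0 0.067" --pt "0 0 -0.002 0 0.067" --pt "0 0 -0.002 -0.14 0.067" --pt "0 0 -0.002 -0.28 0.067" --pt "0 0 -0.002 -0.42 0.067" --pt "0 0 -0.002 -0.56 0.067"

```text
clock: 14.05
tcp_pos: [0.5605, 0.059, 0.1786]
orientation: [1.662, 2.666, 0.0]
contact_force: [0.3, -0.8, -0.3]
grip_width: 0.067
gripper_force: 0.0
```

Request:
carry_out --pt "0 0 0 -0.14 0.067" --pt "0 0 0 -0.28 0.067" --pt "0 0 0 -0.42 0.067" --pt "0 0 0 -0.56 0.067" --pt "0 0 0 -0.7 0.067" --pt "0 0 0 -0.84 0.067" --pt "0 0 0 -0.98 0.067" --pt "0 0 0 -1.01 0.067"

```text
clock: 14.85
tcp_pos: [0.5605, 0.0587, 0.1786]
orientation: [-0.171, -3.137, -0.0]
contact_force: [-0.6, -0.2, 0.3]
grip_width: 0.067
gripper_force: 0.0
```

Request:
carry_out --pt "0 0 0 0 0.067" --pt "0 0 0 0 0.04" --pt "0 0 0 0 0.04" --pt "0 0 0 0 0.04" --pt "0 0 0 0 0.04" --pt "0 0 -0.03 0 0.04" --pt "0 0 -0.06 0 0.04" --pt "0 0 -0.08 0 0.04"

```text
clock: 15.65
tcp_pos: [0.5606, 0.059, 0.2599]
orientation: [0.175, 3.136, 0.0]
contact_force: [0.2, -0.3, -2.3]
grip_width: 0.051
gripper_force: 42.7
```

Run:
```python
from h import *
go(.4682,.0759,.1,83.7)
```

```text
tool shift [0.0938 0.0066 0.0048]  roll(tool) -0.001 rad (mod pi) | grasp pt [0.5607 0.059  0.1049] ycl deg 83.6 tilt 0.035 j7 1.18 w 0.0510 F 42.7 t 15.7 cf [ 0.2 -0.3 -2.3]
```

Request:
carry_out --pt "0.02 0.001 0 0 0.04" --pt "0.04 0.003 0 0 0.04" --pt "0.06 0.005 0 0 0.04" --pt "0.08 0.0066 0 0 0.04" --pt "0.0934 0.0066 0 0 0.04" --pt "0.0934 0.0066 0.005 0 0.04" --pt "0.0934 0.0066 0.01 0 0.04" --pt "0.0934 0.0066 0.015 0 0.04"

```text
clock: 16.45
tcp_pos: [0.4694, 0.0757, 0.2432]
orientation: [0.175, 3.136, 0.0]
contact_force: [0.4, -0.1, -1.6]
grip_width: 0.0516
gripper_force: 42.8
```

Run:
```python
from h import *
go(.4687,.0759,.0436,83.7)
s=snap('scene','s5'); t=snap('top','t5')
```

```text
tool shift [0.0009 0.0001 0.0446]  roll(tool) -0.001 rad (mod pi) | grasp pt [0.4695 0.0757 0.0882] ycl deg 83.6 tilt 0.055 j7 1.09 w 0.0516 F 42.8 t 16.4 cf [ 0.4 -0.1 -1.6]
```

Request:
carry_out --pt "0.0005 0 0.004 0 0.04" --pt "0.0005 0 0.008 0 0.04" --pt "0.0005 0 0.012 0 0.04" --pt "0.0005 0 0.016 0 0.04" --pt "0.0005 0 0.019 0 0.04" --pt "0.0005 0 0.022 0 0.04" --pt "0.0005 0 0.024 0 0.04" --pt "0.0005 0 0.026 0 0.04"

```text
clock: 17.35
tcp_pos: [0.4679, 0.0759, 0.2174]
orientation: [0.174, 3.137, 0.0]
contact_force: [-0.8, 0.0, -1.5]
grip_width: 0.0514
gripper_force: 42.8
```

Request:
carry_out --pt "0 0 0.003 0 0.04" --pt "0 0 0.006 0 0.04" --pt "0 0 0.009 0 0.04" --pt "0 0 0.012 0 0.04" --pt "0 0 0.015 0 0.04" --pt "0 0 0.017 0 0.04" --pt "0 0 0.018 0 0.04" --pt "0 0 0.019 0 0.04"

```text
clock: 18.15
tcp_pos: [0.4679, 0.0759, 0.1988]
orientation: [-0.174, -3.137, 0.0]
contact_force: [-5.1, -0.7, 17.0]
grip_width: 0.0511
gripper_force: 45.0
```

Run:
```python
from h import *
go(.4687,.0759,.0436,83.7)
```

```text
tool shift [-0.0008  0.0001  0.0002]  roll(tool) -0.001 rad (mod pi) | grasp pt [0.4679 0.0759 0.0438] ycl deg 83.6 tilt 0.012 j7 1.07 w 0.0511 F 45.0 t 18.1 cf [-5.1 -0.7 17. ]
```

Request:
carry_out --pt "0 0 -0.001 0 0.067" --pt "0 0 -0.001 0 0.067" --pt "0 0 -0.001 0 0.067" --pt "0 0 -0.03 0 0.067" --pt "0 0 -0.06 0 0.067" --pt "0 0 -0.09 0 0.067" --pt "-0.04 0 -0.12 0 0.067" --pt "-0.08 0 -0.12 0 0.067"

```text
clock: 18.95
tcp_pos: [0.5492, 0.0674, 0.3233]
orientation: [0.172, 3.13, 0.003]
contact_force: [1.7, 0.4, 1.4]
grip_width: 0.067
gripper_force: 0.0
```

Run:
```python
from h import *
s=snap('scene','s6'); t=snap('top','t6')
go(.4489,-.1033,.0398,83.7)
P=proj('scene',[[.45,-.1,.04]])[0].astype(int);Q=proj('scene',[[.4682,.0759,.04]])[0].astype(int);print(P,Q)
c=s[Q[1]-35:P[1]+30,P[0]-30:Q[0]+30]
cv2.imwrite('pics/c6.png',cv2.resize(c,None,fx=6,fy=6,interpolation=cv2.INTER_CUBIC)[:,:,::-1])
# box edges in top view: crops for later
a=t[225:335,95:185]; b=t[225:335,395:485]
cv2.imwrite('pics/c6b.png',cv2.resize(np.hstack([a,b]),None,fx=4.4,fy=4.4,interpolation=cv2.INTER_CUBIC)[:,:,::-1])
```

```text
tool shift [ 0.085  -0.1805  0.1247]  roll(tool) -0.003 rad (mod pi) | grasp pt [0.5529 0.0663 0.1654] ycl deg 83.5 tilt 0.408 j7 1.17 w 0.0667 F 0.0 t 19.1 cf [-0.8  0.4 -0.7]
[209 204] [275 174]
```

View pics/c6.png

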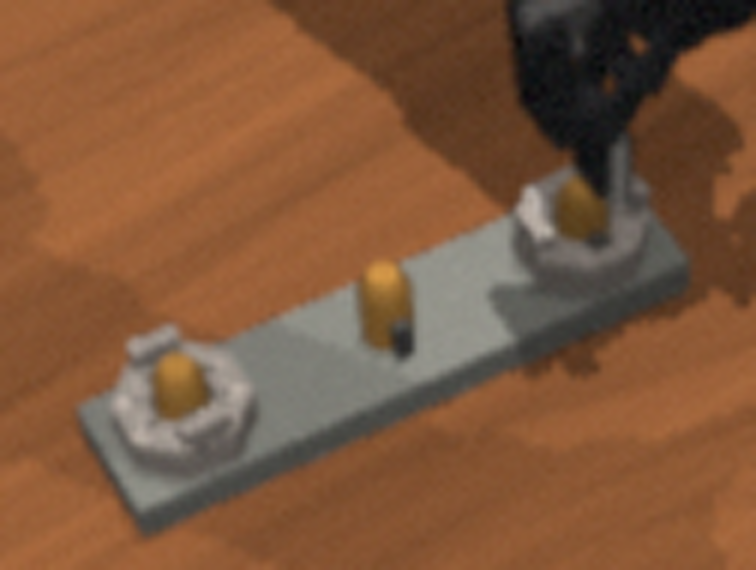

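View pics/c6b.png

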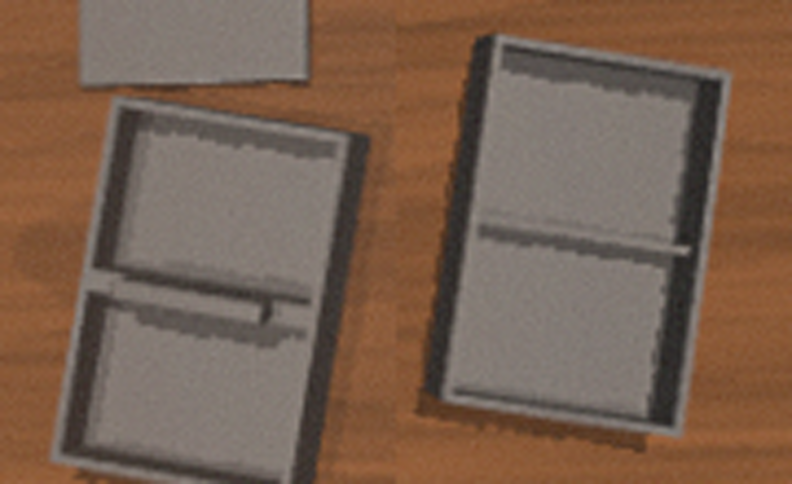

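Run:
```python
from h import *
P=np.array([(492,38),(730,72),(682,433),(442,398)],float); P=np.c_[395+(P[:,0]-396)/4.4,225+P[:,1]/4.4]
X=plane('top',P-.4,.041); print(X.round(4),'c',X.mean(0).round(4))
print([round(float(np.linalg.norm(X[i]-X[(i+1)%4])),4) for i in range(4)], np.degrees(np.arctan2(*(X[1]-X[0])[1::-1])),np.degrees(np.arctan2(*(X[0]-X[3])[1::-1])),np.degrees(np.arctan2(*(X[1]-X[2])[1::-1])))
H=np.array([(115,100),(352,133),(52,463)],float); H=np.c_[95+H[:,0]/4.4,225+H[:,1]/4.4]
Y=plane('top',H-.4,.056); print(Y.round(4),'c',((Y[1]+Y[2])/2).round(4),np.linalg.norm(Y[1]-Y[0]),np.linalg.norm(Y[0]-Y[2]),np.degrees(np.arctan2(*(Y[0]-Y[2])[1::-1])),np.degrees(np.arctan2(*(Y[0]-Y[1])[1::-1])))
# fixed lines: lid rectangle again
go(.4489,-.1033,.0398,83.7)
```

```text
[[ 0.5201 -0.2776  0.041 ]
 [ 0.5013 -0.3884  0.041 ]
 [ 0.3366 -0.3584  0.041 ]
 [ 0.3562 -0.2479  0.041 ]] c [ 0.4285 -0.3181  0.041 ]
[0.1124, 0.1674, 0.1122, 0.1665] -99.6382173915647 -10.282458364817922 -10.338578890008113
[[0.5051 0.3229 0.056 ]
 [0.4879 0.2123 0.056 ]
 [0.3395 0.3535 0.056 ]] c [0.4137 0.2829 0.056 ] 0.11196268513308286 0.16847226072772262 -10.443644481946617 81.16184257619192
tool shift [ 0.085  -0.1805  0.1247]  roll(tool) -0.003 rad (mod pi) | grasp pt [0.5529 0.0663 0.1654] ycl deg 83.5 tilt 0.408 j7 1.17 w 0.0667 F 0.0 t 19.1 cf [-0.8  0.4 -0.7]
```

Request:
carry_out --pt "0.02 -0.045 0 0 0.067" --pt "0.04 -0.09 0 0 0.067" --pt "0.06 -0.135 0 0 0.067" --pt "0.0848 -0.1803 0 0 0.067" --pt "0.0848 -0.1803 0.01 0 0.067" --pt "0.0848 -0.1803 0.03 0 0.067" --pt "0.0848 -0.1803 0.06 0 0.067" --pt "0.0848 -0.1803 0.06 0 0.067"

```text
clock: 19.85
tcp_pos: [0.4415, -0.1022, 0.2559]
orientation: [-0.173, -3.13, -0.001]
contact_force: [-1.3, -0.5, 0.8]
grip_width: 0.067
gripper_force: 0.0
```

Run:
```python
from h import *
go(.4489,-.1033,.042,83.7)
```

```text
tool shift [-0.0088 -0.0004  0.0588]  roll(tool) -0.000 rad (mod pi) | grasp pt [ 0.4406 -0.102   0.1009] ycl deg 83.7 tilt 0.369 j7 1.52 w 0.0670 F 0.0 t 19.9 cf [-1.3 -0.5  0.8]
```

Request:
carry_out --pt "-0.0055 0 0.01 0 0.067" --pt "-0.0055 0 0.02 0 0.067" --pt "-0.0055 0 0.02 0 0.067" --pt "-0.0055 0 0.02 0 0.067" --pt "-0.0055 0 0.02 0 0.067" --pt "-0.0055 0 0.02 0 0.067" --pt "-0.0055 0 0.02 0 0.067" --pt "-0.0055 0 0.02 0 0.067"

```text
clock: 20.65
tcp_pos: [0.4487, -0.1034, 0.2388]
orientation: [0.174, 3.136, 0.0]
contact_force: [-0.0, -1.4, -0.9]
grip_width: 0.067
gripper_force: 0.0
```

Run:
```python
from h import *
go(.4489,-.1033,.042,83.7)
```

```text
tool shift [-0.0001  0.0001  0.0418]  roll(tool) -0.001 rad (mod pi) | grasp pt [ 0.4488 -0.1034  0.0838] ycl deg 83.6 tilt 0.026 j7 1.51 w 0.0670 F 0.0 t 20.6 cf [-0.  -1.4 -0.9]
```

Request:
carry_out --pt "0 0 0.02 0 0.067" --pt "0 0 0.035 0 0.067" --pt "0 0 0.0418 0 0.067" --pt "0 0 0.0418 0 0.04" --pt "0 0 0.0418 0 0.04" --pt "0 0 0.0418 0 0.04" --pt "0 0 0.0418 0 0.04" --pt "0 0 0.038 0 0.04"

```text
clock: 21.45
tcp_pos: [0.4483, -0.1033, 0.2006]
orientation: [-0.174, -3.136, -0.0]
contact_force: [-1.1, 0.4, -2.9]
grip_width: 0.0511
gripper_force: 42.4
```

Request:
carry_out --pt "0 0 -0.01 0 0.04" --pt "0 0 -0.025 0 0.04" --pt "0 0 -0.045 0 0.04" --pt "0 0 -0.065 0 0.04" --pt "0 0 -0.08 0 0.04" --pt "-0.005 -0.025 -0.08 0 0.04" --pt "-0.012 -0.06 -0.08 0.03 0.04" --pt "-0.02 -0.1 -0.08 0.068 0.04"

```text
clock: 22.25
tcp_pos: [0.4581, -0.2053, 0.2822]
orientation: [0.278, 3.126, 0.0]
contact_force: [1.1, 0.3, -2.0]
grip_width: 0.0509
gripper_force: 42.5
```

Run:
```python
from h import *
go(.4688,-.3258,.09,79.7)
```

```text
tool shift [-0.0313 -0.1167  0.0372]  roll(tool) 0.002 rad (mod pi) | grasp pt [ 0.4585 -0.2054  0.1272] ycl deg 79.8 tilt 0.162 j7 1.69 w 0.0509 F 42.5 t 22.2 cf [ 1.1  0.3 -2. ]
```

Request:
carry_out --pt "-0.01 -0.04 0 0 0.04" --pt "-0.02 -0.08 0 0 0.04" --pt "-0.031 -0.117 0 0 0.04" --pt "-0.031 -0.117 0 0 0.04" --pt "-0.031 -0.117 0.015 0 0.04" --pt "-0.031 -0.117 0.03 0 0.04" --pt "-0.031 -0.117 0.045 0 0.04" --pt "-0.031 -0.117 0.055 0 0.04"

```text
clock: 23.05
tcp_pos: [0.4669, -0.3249, 0.2242]
orientation: [-0.279, -3.128, -0.001]
contact_force: [-0.7, -0.4, -2.6]
grip_width: 0.051
gripper_force: 42.6
```

Run:
```python
from h import *
go(.4688,-.3258,.027,79.7)
s=snap('scene','s7')
P=proj('scene',[[.46,-.32,.05]])[0].astype(int)
c=s[P[1]-45:P[1]+45,P[0]-60:P[0]+60]
cv2.imwrite('pics/c7.png',cv2.resize(c,None,fx=5,fy=5,interpolation=cv2.INTER_CUBIC)[:,:,::-1])
```

```text
tool shift [-0.0023 -0.0007  0.0422]  roll(tool) 0.002 rad (mod pi) | grasp pt [ 0.4668 -0.3248  0.0692] ycl deg 79.8 tilt 0.085 j7 1.90 w 0.0510 F 42.6 t 23.1 cf [-0.7 -0.4 -2.6]
```

View pics/c7.png

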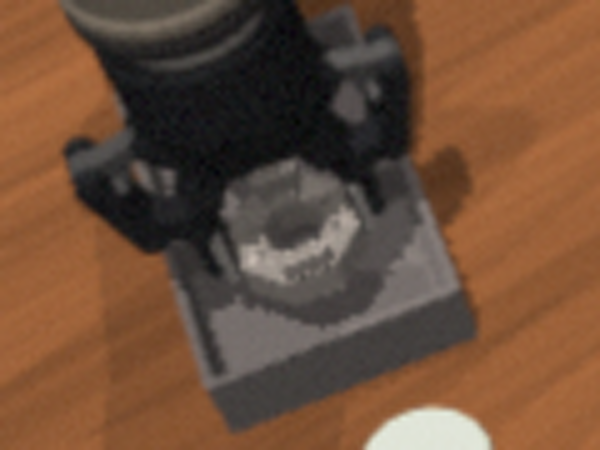

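Run:
```python
from h import *
P=proj('scene',[[.46,-.32,.05]])[0].astype(int)
o,R=tcp(); g=o['tcp_pos']+R[:,2]*.155; n=R[:,0]
for c in((80,150),(95,200),(150,245),(215,272),(390,40),(405,130),(400,170),(375,205)):
    uv=P-[60,45]+np.array(c)/5.; C,v=ray('scene',[uv]); v=v[0]
    X=C+v*((g-C)@n)/(v@n); print(c,X.round(3),'along y %.3f'%((X-g)@R[:,1]),'above grasp %.3f'%(X[2]-g[2]))
```

```text
(80, 150) [ 0.456 -0.382  0.162] along y -0.058 above grasp 0.094
(95, 200) [ 0.455 -0.387  0.129] along y -0.063 above grasp 0.061
(150, 245) [ 0.457 -0.377  0.088] along y -0.053 above grasp 0.020
(215, 272) [ 0.46  -0.36   0.053] along y -0.036 above grasp -0.015
(390, 40) [ 0.478 -0.259  0.159] along y 0.066 above grasp 0.091
(405, 130) [ 0.477 -0.266  0.099] along y 0.059 above grasp 0.031
(400, 170) [ 0.475 -0.274  0.073] along y 0.051 above grasp 0.005
(375, 205) [ 0.472 -0.289  0.056] along y 0.036 above grasp -0.012
```

Request:
carry_out --pt "-0.001 0 0.008 0 0.04" --pt "-0.001 0 0.016 0 0.04" --pt "-0.001 0 0.024 0 0.04" --pt "-0.001 0 0.03 0 0.04" --pt "-0.001 0 0.034 0 0.04" --pt "-0.001 0 0.036 0 0.04" --pt "-0.001 0 0.036 0 0.04" --pt "-0.001 0 0.036 0 0.04"

```text
clock: 23.9
tcp_pos: [0.4683, -0.3259, 0.1898]
orientation: [0.281, 3.129, -0.0]
contact_force: [1.0, 0.2, -2.3]
grip_width: 0.0509
gripper_force: 42.6
```

Run:
```python
from h import *
go(.4688,-.3258,.027,79.7)
s=snap('scene','s8')
P=proj('scene',[[.46,-.32,.05]])[0].astype(int)
c=s[P[1]-45:P[1]+45,P[0]-60:P[0]+60]
cv2.imwrite('pics/c8.png',cv2.resize(c,None,fx=5,fy=5,interpolation=cv2.INTER_CUBIC)[:,:,::-1])
```

```text
tool shift [-0.0004  0.0002  0.0078]  roll(tool) 0.001 rad (mod pi) | grasp pt [ 0.4683 -0.3259  0.0348] ycl deg 79.8 tilt 0.024 j7 1.90 w 0.0509 F 42.6 t 23.9 cf [ 1.   0.2 -2.3]
```

View pics/c8.png

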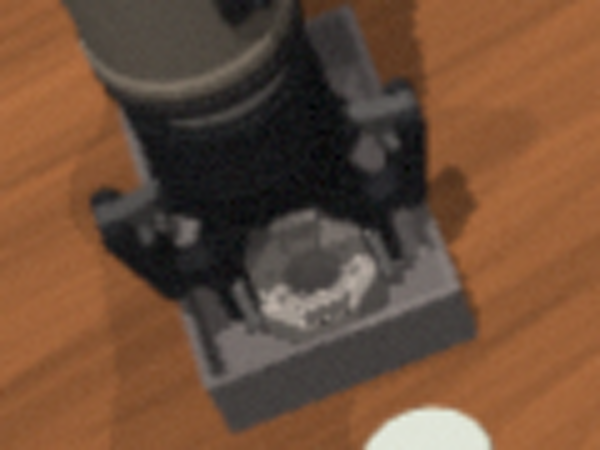

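The half is inside the box between the walls, with no contact felt. I'll lower it a little more and release.

Request:
carry_out --pt "0 0 0.002 0 0.04" --pt "0 0 0.004 0 0.04" --pt "0 0 0.0045 0 0.04" --pt "0 0 0.0045 0 0.058" --pt "0 0 0.0045 0 0.058" --pt "0 0 0.0045 0 0.058" --pt "0 0 0 0 0.058" --pt "0 0 -0.01 0 0.058"

```text
clock: 24.75
tcp_pos: [0.4679, -0.3256, 0.1996]
orientation: [-0.28, -3.128, -0.001]
contact_force: [-0.6, -0.4, -0.4]
grip_width: 0.058
gripper_force: 0.0
```

Request:
carry_out --pt "0 0 -0.02 0 0.058" --pt "0 0 -0.04 0 0.06" --pt "0 0 -0.07 0 0.067" --pt "0 0 -0.1 0 0.067" --pt "0.02 0.04 -0.1 0 0.067" --pt "0.04 0.08 -0.1 0 0.067" --pt "0.04 0.12 -0.1 0 0.067" --pt "0.04 0.16 -0.1 0 0.067"

```text
clock: 25.55
tcp_pos: [0.4567, -0.16, 0.3008]
orientation: [0.282, 3.127, -0.001]
contact_force: [0.9, 0.0, -0.5]
grip_width: 0.0668
gripper_force: 0.0
```

Run:
```python
from h import *
t=snap('top','t9'); s=snap('scene','s9')
go(.4679,.0759,.0438,83.7)
a=t[225:335,395:485]
P=proj('scene',[[.468,-.326,.02]])[0].astype(int); b=s[P[1]-55:P[1]+55,P[0]-45:P[0]+45]
P=proj('top',[[.4682,.0759,.04]])[0].astype(int); c=t[P[1]-55:P[1]+55,P[0]-45:P[0]+45]
cv2.imwrite('pics/c9.png',cv2.resize(np.hstack([a,b]),None,fx=4.4,fy=4.4,interpolation=cv2.INTER_CUBIC)[:,:,::-1])
```

```text
tool shift [0.0303 0.2294 0.1024]  roll(tool) -0.060 rad (mod pi) | grasp pt [ 0.4587 -0.1555  0.1457] ycl deg 80.2 tilt 0.158 j7 1.59 w 0.0672 F 0.0 t 25.6 cf [ 0.5 -0.3  0.6]
```

View pics/c9.png

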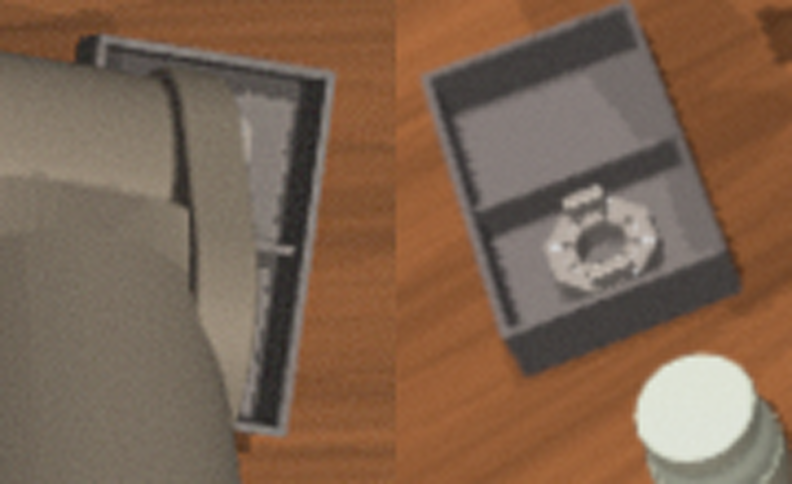

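The half lies flat in the near compartment, and the box has not shifted. Now half B.

Request:
carry_out --pt "0.006 0.045 0 0 0.067" --pt "0.012 0.09 0 0 0.067" --pt "0.018 0.135 0 -0.03 0.067" --pt "0.024 0.18 0 -0.06 0.067" --pt "0.03 0.229 0 -0.06 0.067" --pt "0.03 0.229 0.02 -0.06 0.067" --pt "0.03 0.229 0.04 -0.06 0.067" --pt "0.03 0.229 0.05 -0.06 0.067"

```text
clock: 26.45
tcp_pos: [0.4682, 0.0693, 0.249]
orientation: [-0.186, -3.135, 0.001]
contact_force: [0.4, -0.1, 1.0]
grip_width: 0.0668
gripper_force: 0.0
```

Request:
carry_out --pt "0 0 0 0 0.067" --pt "0 0 0 0 0.067" --pt "0 0 0 0 0.067" --pt "0 0 0 0 0.067" --pt "0 0 0 0 0.067" --pt "0 0 0 0 0.067" --pt "0 0 0 0 0.067" --pt "0 0 0 0 0.067"

```text
clock: 27.25
tcp_pos: [0.4685, 0.0694, 0.2496]
orientation: [0.187, 3.136, 0.0]
contact_force: [-0.7, -0.1, -1.2]
grip_width: 0.0666
gripper_force: 0.0
```

Run:
```python
from h import *
go(.4679,.0759,.048,83.7)
```

```text
tool shift [0.0013 0.0063 0.0466]  roll(tool) -0.009 rad (mod pi) | grasp pt [0.4685 0.0695 0.0946] ycl deg 83.2 tilt 0.003 j7 1.09 w 0.0666 F 0.0 t 27.2 cf [-0.7 -0.1 -1.2]
```

Request:
carry_out --pt "0.001 0.0063 0 -0.009 0.067" --pt "0.001 0.0063 0.02 -0.009 0.067" --pt "0.001 0.0063 0.04 -0.009 0.067" --pt "0.001 0.0063 0.0466 -0.009 0.067" --pt "0.001 0.0063 0.0466 -0.009 0.04" --pt "0.001 0.0063 0.0466 -0.009 0.04" --pt "0.001 0.0063 0.0466 -0.009 0.04" --pt "0.001 0.0063 0.0466 -0.009 0.04"

```text
clock: 28.05
tcp_pos: [0.4681, 0.076, 0.2034]
orientation: [0.172, 3.137, 0.0]
contact_force: [-1.3, 1.0, -1.6]
grip_width: 0.0512
gripper_force: 43.2
```

Request:
carry_out --pt "0 0 -0.005 0 0.04" --pt "0 0 -0.02 0 0.04" --pt "0 0 -0.04 0 0.04" --pt "0 0 -0.06 0 0.04" --pt "0 0 -0.08 0 0.04" --pt "0.003 0.02 -0.09 0 0.04" --pt "0.009 0.05 -0.09 0.03 0.04" --pt "0.017 0.095 -0.09 0.07 0.04"

```text
clock: 28.85
tcp_pos: [0.4624, 0.1708, 0.2943]
orientation: [0.292, 3.125, -0.0]
contact_force: [1.5, -0.2, -1.2]
grip_width: 0.0513
gripper_force: 43.3
```

Request:
carry_out --pt "0.008 0.04 0 0 0.04" --pt "0.016 0.08 0 0 0.04" --pt "0.02 0.1 0 0 0.04" --pt "0.02 0.1 0 0 0.04" --pt "0.02 0.1 0 0 0.04" --pt "0.02 0.1 0 0 0.04" --pt "0.02 0.1 0 0 0.04" --pt "0.02 0.1 0 0 0.04"

```text
clock: 29.65
tcp_pos: [0.4602, 0.273, 0.2931]
orientation: [0.285, 3.129, -0.001]
contact_force: [0.6, 0.6, -1.7]
grip_width: 0.0511
gripper_force: 43.3
```

Run:
```python
from h import *
go(.456,.2752,.053,79.6)
s=snap('scene','s10')
P=proj('scene',[[.44,.28,.08]])[0].astype(int)
c=s[P[1]-45:P[1]+45,P[0]-60:P[0]+60]
cv2.imwrite('pics/c10.png',cv2.resize(c,None,fx=5,fy=5,interpolation=cv2.INTER_CUBIC)[:,:,::-1])
```

```text
tool shift [0.0046 0.0014 0.0851]  roll(tool) 0.000 rad (mod pi) | grasp pt [0.4602 0.273  0.1381] ycl deg 79.6 tilt 0.021 j7 0.64 w 0.0511 F 43.3 t 29.6 cf [ 0.6  0.6 -1.7]
```

View pics/c10.png

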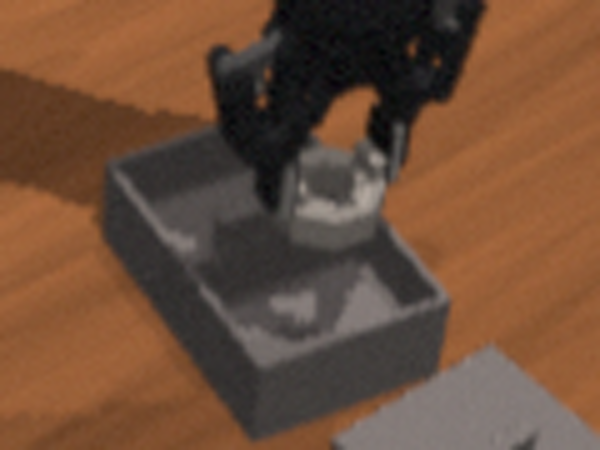

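Request:
carry_out --pt "0.0046 0.0014 0.01 0 0.04" --pt "0.0046 0.0014 0.025 0 0.04" --pt "0.0046 0.0014 0.04 0 0.04" --pt "0.0046 0.0014 0.055 0 0.04" --pt "0.0046 0.0014 0.068 0 0.04" --pt "0.0046 0.0014 0.078 0 0.04" --pt "0.0046 0.0014 0.085 0 0.04" --pt "0.0046 0.0014 0.085 0 0.04"

```text
clock: 30.5
tcp_pos: [0.4554, 0.2761, 0.2071]
orientation: [-0.282, -3.128, 0.002]
contact_force: [0.1, 0.1, -1.0]
grip_width: 0.0511
gripper_force: 43.3
```

Run:
```python
from h import *
go(.456,.2752,.053,79.6)
```

```text
tool shift [-0.001  -0.0006 -0.0009]  roll(tool) 0.002 rad (mod pi) | grasp pt [0.4552 0.276  0.0521] ycl deg 79.7 tilt 0.089 j7 0.60 w 0.0511 F 43.3 t 30.5 cf [ 0.1  0.1 -1. ]
```

Request:
carry_out --pt "0 0 0.001 0 0.058" --pt "0 0 0.001 0 0.058" --pt "0 0 0.001 0 0.058" --pt "0 0 -0.01 0 0.058" --pt "0 0 -0.03 0 0.058" --pt "0 0 -0.06 0 0.06" --pt "0 0 -0.1 0 0.067" --pt "-0.04 0.013 -0.1 0.14 0.067"

```text
clock: 31.3
tcp_pos: [0.4955, 0.2835, 0.3147]
orientation: [0.496, 3.098, 0.009]
contact_force: [1.3, -0.2, 1.6]
grip_width: 0.0671
gripper_force: 0.0
```

Run:
```python
from h import *
go(.5986,.2985,.1,0.3)
```

```text
tool shift [-0.0926  0.0451  0.0602]  roll(tool) 1.248 rad (mod pi) | grasp pt [0.4963 0.2843 0.1597] ycl deg 71.8 tilt 0.401 j7 0.55 w 0.0671 F 0.0 t 31.3 cf [ 1.3 -0.2  1.6]
```

Request:
carry_out --pt "-0.03 0.015 0 0.14 0.075" --pt "-0.06 0.03 0 0.28 0.075" --pt "-0.09 0.044 0 0.42 0.075" --pt "-0.09 0.044 0 0.56 0.075" --pt "-0.09 0.044 0 0.7 0.075" --pt "-0.09 0.044 0 0.84 0.075" --pt "-0.09 0.044 0 0.98 0.075" --pt "-0.09 0.044 0 1.12 0.075"

```text
clock: 32.1
tcp_pos: [0.5965, 0.2955, 0.3092]
orientation: [-2.078, -2.356, -0.002]
contact_force: [0.1, -0.1, 0.6]
grip_width: 0.075
gripper_force: 0.0
```

Request:
carry_out --pt "0 0 0 0.125 0.075" --pt "0 0 0 0.125 0.075" --pt "0 0 0 0.125 0.075" --pt "0 0 0 0.125 0.075" --pt "0 0 0 0.125 0.075" --pt "0 0 0 0.125 0.075" --pt "0 0 0 0.125 0.075" --pt "0 0 0 0.125 0.075"

```text
clock: 32.9
tcp_pos: [0.5966, 0.2953, 0.308]
orientation: [-2.214, -2.228, 0.0]
contact_force: [-0.2, 0.6, -0.7]
grip_width: 0.0752
gripper_force: 0.0
```

Run:
```python
from h import *
go(.5986,.2985,.026,0.3)
```

```text
tool shift [0.0031 0.002  0.127 ]  roll(tool) 0.001 rad (mod pi) | grasp pt [0.5966 0.2953 0.153 ] ycl deg 0.4 tilt 0.007 j7 -0.45 w 0.0752 F 0.0 t 32.9 cf [-0.2  0.6 -0.7]
```

Request:
carry_out --pt "0.003 0.002 0.02 0 0.075" --pt "0.003 0.002 0.045 0 0.075" --pt "0.003 0.002 0.07 0 0.075" --pt "0.003 0.002 0.095 0 0.075" --pt "0.003 0.002 0.115 0 0.07" --pt "0.003 0.002 0.125 0 0.065" --pt "0.003 0.002 0.127 0 0.06" --pt "0.003 0.002 0.127 0 0.06"

```text
clock: 33.7
tcp_pos: [0.5989, 0.2985, 0.1814]
orientation: [2.215, 2.228, 0.001]
contact_force: [0.3, -0.4, 0.3]
grip_width: 0.0601
gripper_force: 0.0
```

Request:
carry_out --pt "0 0 0 0 0.045" --pt "0 0 0 0 0.045" --pt "0 0 0 0 0.04" --pt "0 0 0 0 0.04" --pt "0 0 0 0 0.04" --pt "0 0 0 0 0.04" --pt "0 0 0 0 0.04" --pt "0 0 0 0 0.04" --force 40

```text
clock: 34.5
tcp_pos: [0.5992, 0.2987, 0.1824]
orientation: [2.215, 2.228, 0.003]
contact_force: [-0.2, -0.6, 6.1]
grip_width: 0.049
gripper_force: 44.3
```

Run:
```python
from h import *
go(.5986,.2985,.026,0.3)
```

```text
tool shift [-0.0003 -0.0009  0.0014]  roll(tool) 0.001 rad (mod pi) | grasp pt [0.5995 0.2989 0.0274] ycl deg 0.3 tilt 0.128 j7 -0.44 w 0.0490 F 44.3 t 34.5 cf [-0.2 -0.6  6.1]
```

Request:
carry_out --pt "0 0 -0.01 0 0.04" --pt "0 0 -0.03 0 0.04" --pt "0 0 -0.06 0 0.04" --pt "0 0 -0.09 0 0.04" --pt "0 0 -0.12 0 0.04" --pt "0 0 -0.135 0 0.04" --pt "0 0 -0.14 0 0.04" --pt "0 0 -0.14 0 0.04" --force 60

```text
clock: 35.3
tcp_pos: [0.5984, 0.2984, 0.3208]
orientation: [-2.215, -2.228, 0.0]
contact_force: [0.4, 0.3, -2.2]
grip_width: 0.0486
gripper_force: 64.2
```

Request:
carry_out --pt "-0.01 -0.003 0 0 0.04" --pt "-0.035 -0.01 0 0 0.04" --pt "-0.07 -0.02 0 0 0.04" --pt "-0.11 -0.031 0 0 0.04" --pt "-0.15 -0.042 0 0 0.04" --pt "-0.19 -0.054 0 0 0.04" --pt "-0.23 -0.065 0 0 0.04" --pt "-0.27 -0.076 0 0 0.04"

```text
clock: 36.1
tcp_pos: [0.5225, 0.0257, 0.3196]
orientation: [-2.214, -2.227, 0.004]
contact_force: [-0.5, -0.3, -2.3]
grip_width: 0.0487
gripper_force: 64.2
```

Request:
carry_out --pt "-0.04 -0.011 0 0.02 0.04" --pt "-0.08 -0.023 0 0.05 0.04" --pt "-0.12 -0.034 0 0.08 0.04" --pt "-0.16 -0.045 0 0.11 0.04" --pt "-0.2 -0.056 0 0.14 0.04" --pt "-0.24 -0.068 0 0.17 0.04" --pt "-0.28 -0.079 0 0.185 0.04" --pt "-0.31 -0.088 0 0.185 0.04"

```text
clock: 36.9
tcp_pos: [0.4356, -0.2851, 0.3198]
orientation: [-2.413, -2.009, 0.003]
contact_force: [1.1, -0.5, -2.5]
grip_width: 0.0485
gripper_force: 64.1
```

Request:
carry_out --pt "-0.02 -0.004 0 0 0.04" --pt "-0.034 -0.005 0 0 0.04" --pt "-0.036 -0.005 0 0 0.04" --pt "-0.036 -0.005 0 0 0.04" --pt "-0.036 -0.005 0.01 0 0.04" --pt "-0.036 -0.005 0.02 0 0.04" --pt "-0.036 -0.005 0.02 0 0.04" --pt "-0.036 -0.005 0.02 0 0.04"

```text
clock: 37.7
tcp_pos: [0.4268, -0.3165, 0.3004]
orientation: [-2.409, -2.014, 0.001]
contact_force: [-0.1, 0.1, -1.8]
grip_width: 0.0488
gripper_force: 64.1
```

Run:
```python
from h import *
go(.4285,-.3185,.0644,-10.3)
t=snap('top','t11'); s=snap('scene','s11')
```

```text
tool shift [-0.0018  0.0023  0.081 ]  roll(tool) 0.002 rad (mod pi) | grasp pt [ 0.4267 -0.3164  0.1454] ycl deg -10.2 tilt 0.079 j7 0.53 w 0.0488 F 64.1 t 37.7 cf [-0.1  0.1 -1.8]
```

Request:
carry_out --pt "-0.0018 0.0023 0.01 0.002 0.04" --pt "-0.0018 0.0023 0.025 0.002 0.04" --pt "-0.0018 0.0023 0.04 0.002 0.04" --pt "-0.0018 0.0023 0.055 0.002 0.04" --pt "-0.0018 0.0023 0.066 0.002 0.04" --pt "-0.0018 0.0023 0.072 0.002 0.04" --pt "-0.0018 0.0023 0.072 0.002 0.04" --pt "-0.0018 0.0023 0.072 0.002 0.04"

```text
clock: 38.6
tcp_pos: [0.4288, -0.3195, 0.2293]
orientation: [2.413, 2.011, 0.0]
contact_force: [0.3, 0.6, -2.2]
grip_width: 0.049
gripper_force: 64.1
```

Run:
```python
from h import *
go(.4285,-.3185,.0644,-10.3)
t=snap('top','t12'); s=snap('scene','s12')
P=proj('scene',[[.4285,-.3185,.05]])[0].astype(int);print(P)
c=s[P[1]-60:P[1]+60,P[0]-70:P[0]+90]
cv2.imwrite('pics/c12.png',cv2.resize(c,None,fx=5,fy=5,interpolation=cv2.INTER_CUBIC)[:,:,::-1])
```

```text
tool shift [ 0.001  -0.0006  0.0099]  roll(tool) -0.001 rad (mod pi) | grasp pt [ 0.4289 -0.3196  0.0743] ycl deg -10.4 tilt 0.032 j7 0.59 w 0.0490 F 64.1 t 38.6 cf [ 0.3  0.6 -2.2]
[119 242]
```

View pics/c12.png

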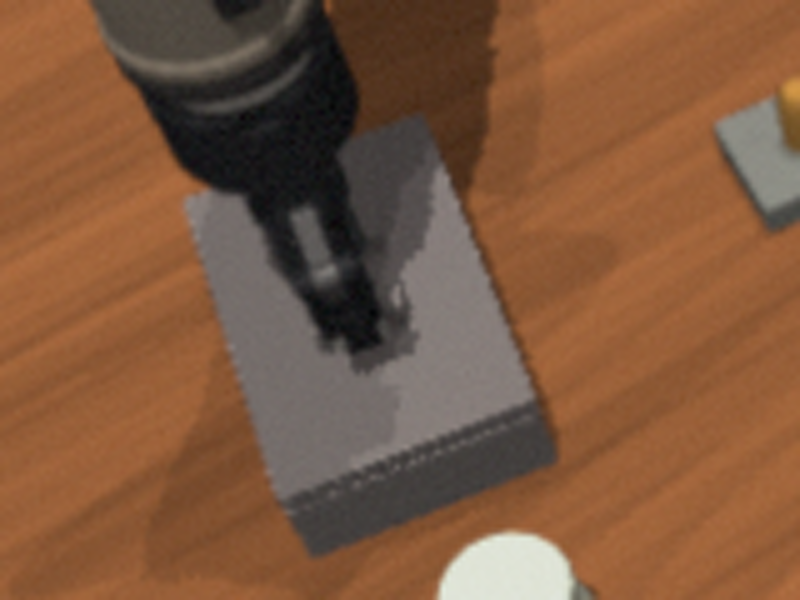

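Run:
```python
from h import *
C=np.array([(285,495),(540,405),(425,115),(187,203)],float)/5+[119-70-.4,242-60-.4]
X=plane('scene',C,.057); print(X.round(4),X.mean(0).round(4))
print([round(float(np.linalg.norm(X[i]-X[(i+1)%4])),4) for i in range(4)],[np.degrees(np.arctan2(*(X[a]-X[b])[1::-1])).round(2) for a,b in((0,3),(1,2))])
# box from scene picture s9 (before lid), rim corners from crop c9 : scale 4.4, offset
P=proj('scene',[[.468,-.326,.02]])[0].astype(int)
B=np.array([(512,338),(738,262+20),(630,3),(427,78)],float); B=np.c_[(B[:,0]-396)/4.4,B[:,1]/4.4]+[P[0]-45-.4,P[1]-55-.4]
B=np.array(B); Y=plane('scene',B,.041); print(Y.round(4))
print('box far-left,far-right mid',Y[2:].mean(0).round(4),'lid far mid',X[2:].mean(0).round(4))
```

```text
[[ 0.5021 -0.3839  0.057 ]
 [ 0.5269 -0.2778  0.057 ]
 [ 0.3582 -0.2466  0.057 ]
 [ 0.3387 -0.3558  0.057 ]] [ 0.4315 -0.316   0.057 ]
[0.109, 0.1716, 0.111, 0.1658] [np.float64(-9.74), np.float64(-10.47)]
[[ 0.5026 -0.3837  0.041 ]
 [ 0.5398 -0.2819  0.041 ]
 [ 0.3562 -0.2468  0.041 ]
 [ 0.3368 -0.3539  0.041 ]]
box far-left,far-right mid [ 0.3465 -0.3003  0.041 ] lid far mid [ 0.3484 -0.3012  0.057 ]
```

Request:
carry_out --pt "0.0006 -0.001 0 0 0.04" --pt "0.0006 -0.001 0.002 0 0.04" --pt "0.0006 -0.001 0.004 0 0.04" --pt "0.0006 -0.001 0.006 0 0.04" --pt "0.0006 -0.001 0.008 0 0.04" --pt "0.0006 -0.001 0.0095 0 0.04" --pt "0.0006 -0.001 0.01 0 0.04" --pt "0.0006 -0.001 0.01 0 0.04"

```text
clock: 39.5
tcp_pos: [0.4277, -0.3185, 0.2195]
orientation: [-2.413, -2.011, -0.001]
contact_force: [-2.5, 1.8, 6.6]
grip_width: 0.0481
gripper_force: 65.1
```

Run:
```python
from h import *
go(.4285,-.3185,.0644,-10.3)
```

```text
tool shift [0.0001 0.0008 0.0001]  roll(tool) -0.001 rad (mod pi) | grasp pt [ 0.4277 -0.3185  0.0645] ycl deg -10.4 tilt 0.032 j7 0.59 w 0.0481 F 65.1 t 39.5 cf [-2.5  1.8  6.6]
```

Request:
carry_out --pt "0 0 0.001 0 0.04" --pt "0 0 0 0 0.06" --pt "0 0 0 0 0.065" --pt "0 0 0 0 0.065" --pt "0 0 -0.02 0 0.065" --pt "0 0 -0.05 0 0.065" --pt "0 0 -0.08 0 0.065" --pt "0 0 -0.1 0 0.065"

```text
clock: 40.3
tcp_pos: [0.428, -0.3188, 0.3207]
orientation: [2.412, 2.01, 0.001]
contact_force: [0.6, -0.1, 0.6]
grip_width: 0.0652
gripper_force: 0.0
```

Request:
carry_out --pt "0.02 0.002 0 0 0.05" --pt "0.06 0.006 0 0 0.05" --pt "0.1 0.01 0 0 0.04" --pt "0.145 0.016 0 0 0.04" --pt "0.19 0.021 0 0 0.04" --pt "0.235 0.026 0 0 0.04" --pt "0.275 0.03 0 0 0.04" --pt "0.311 0.034 0 0 0.04"

```text
clock: 41.1
tcp_pos: [0.5176, -0.0164, 0.3189]
orientation: [-2.412, -2.013, -0.0]
contact_force: [0.2, -0.6, -0.2]
grip_width: 0.04
gripper_force: 0.0
```

Request:
carry_out --pt "0.04 -0.022 0 0 0.04" --pt "0.08 -0.045 0 0 0.04" --pt "0.12 -0.068 0 0 0.04" --pt "0.16 -0.09 0 0 0.04" --pt "0.2 -0.113 0 0 0.04" --pt "0.24 -0.135 0 0 0.04" --pt "0.265 -0.15 0 0 0.04" --pt "0.278 -0.157 0 0 0.04"

```text
clock: 41.9
tcp_pos: [0.4115, 0.2858, 0.3188]
orientation: [-2.408, -2.016, -0.0]
contact_force: [-0.4, 0.0, 1.0]
grip_width: 0.04
gripper_force: 0.0
```

Request:
carry_out --pt "0 0 0 0 0.035" --pt "0 0 0 0 0.035" --pt "0 0 0 0 0.035" --pt "0 0 0 0 0.035" --pt "0 0 0 0 0.035" --pt "0 0 0 0 0.035" --pt "0 0 0 0 0.035" --pt "0 0 0 0 0.035"

```text
clock: 42.7
tcp_pos: [0.4129, 0.283, 0.319]
orientation: [-2.413, -2.011, -0.0]
contact_force: [0.4, 1.3, -0.4]
grip_width: 0.0349
gripper_force: 0.0
```

Run:
```python
from h import *
go(.4137,.283,.072,-10.4)
t=snap('top','t13'); s=snap('scene','s13')
# lid on box: rect by mask in both pictures, plate top .047
for n,a,uv in(('top',t,proj('top',[[.47,-.30,.047]])[0]),('scene',s,proj('scene',[[.47,-.30,.047]])[0])):
    hsv=cv2.cvtColor(a,cv2.COLOR_RGB2HSV); print(n,hsv[int(uv[1]),int(uv[0])])
    m=((hsv[:,:,1]<70)&(hsv[:,:,2]>95)).astype(np.uint8); k,l,st,c=cv2.connectedComponentsWithStats(m)
    i=l[int(uv[1]),int(uv[0])]
    cn=max(cv2.findContours((l==i).astype(np.uint8),0,2)[0],key=cv2.contourArea); rc=cv2.minAreaRect(plane(n,cn.reshape(-1,2),.047)[:,:2].astype(np.float32)); print(np.round(rc[0],4),np.round(rc[1],4),rc[2])
```

```text
tool shift [0.0002 0.0008 0.092 ]  roll(tool) 0.000 rad (mod pi) | grasp pt [0.4129 0.283  0.164 ] ycl deg -10.4 tilt 0.006 j7 -0.84 w 0.0349 F 0.0 t 42.7 cf [ 0.4  1.3 -0.4]
top [ 14  25 135]
[ 0.4291 -0.3175] [0.1121 0.1706] 79.64315032958984
scene [  8  21 132]
[ 0.4281 -0.3166] [0.1121 0.1702] 79.63785552978516
```

Run:
```python
from h import *
for f in('top0','t6','t11','t12'):
    a=cv2.imread('pics/%s.png'%f); hsv=cv2.cvtColor(a,cv2.COLOR_BGR2HSV)
    m=((hsv[:,:,1]<70)&(hsv[:,:,2]>95)).astype(np.uint8); w=np.zeros_like(m); w[242:345,98:180]=1; m*=w
    cn=np.vstack([c for c in cv2.findContours(m,0,2)[0] if cv2.contourArea(c)>30])
    rc=cv2.minAreaRect(plane('top',cn.reshape(-1,2),.056)[:,:2].astype(np.float32)); print(f,np.round(rc[0],4),np.round(rc[1],4),rc[2])
a=cv2.imread('pics/t12.png')[225:345,85:205]; s=cv2.imread('pics/s12.png')[80:180,275:375]
cv2.imwrite('pics/c13.png',np.hstack([cv2.resize(a,(480,480),interpolation=2),cv2.resize(s,(320,480),interpolation=2)[:, :]]))
```

```text
top0 [0.4212 0.284 ] [0.1263 0.1941] 84.96280670166016
t6 [0.4207 0.2832] [0.1263 0.1941] 85.5073013305664
t11 [0.414 0.284] [0.1126 0.1711] 79.40270233154297
t12 [0.414  0.2839] [0.1125 0.1715] 79.53731536865234
```

View pics/c13.png

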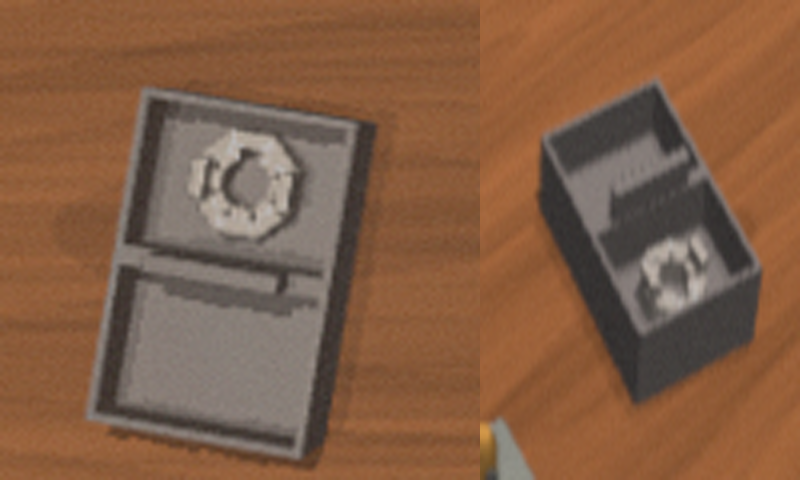

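Request:
carry_out --pt "0.001 0.0007 0.02 0 0.035" --pt "0.001 0.0007 0.04 0 0.035" --pt "0.001 0.0007 0.06 0 0.035" --pt "0.001 0.0007 0.075 0 0.035" --pt "0.001 0.0007 0.085 0 0.03" --pt "0.001 0.0007 0.09 0 0.03" --pt "0.001 0.0007 0.09 0 0.02" --pt "0.001 0.0007 0.09 0 0.005" --force 60

```text
clock: 43.6
tcp_pos: [0.4138, 0.284, 0.2296]
orientation: [-2.413, -2.011, -0.001]
contact_force: [1.5, 1.3, -1.7]
grip_width: 0.0085
gripper_force: 59.5
```

Request:
carry_out --pt "0 0 0 0 0.002" --pt "0 0 0 0 0.002" --pt "0 0 0 0 0.002" --pt "0 0 0 0 0.002" --pt "0 0 0 0 0.002" --pt "0 0 0 0 0.002" --pt "0 0 0 0 0.002" --pt "0 0 0 0 0.002" --force 100

```text
clock: 44.4
tcp_pos: [0.4138, 0.2841, 0.2296]
orientation: [-2.413, -2.011, -0.001]
contact_force: [-1.2, -0.5, 6.8]
grip_width: 0.0075
gripper_force: 99.1
```

Run:
```python
from h import *
go(.4137,.283,.072,-10.4)
```

```text
tool shift [-0.0012  0.      0.0026]  roll(tool) 0.000 rad (mod pi) | grasp pt [0.4139 0.2842 0.0746] ycl deg -10.4 tilt 0.048 j7 -0.81 w 0.0075 F 99.1 t 44.4 cf [-1.2 -0.5  6.8]
```

Request:
carry_out --pt "0 0 -0.005 0 0.002" --pt "0 0 -0.015 0 0.002" --pt "0 0 -0.035 0 0.002" --pt "0 0 -0.06 0 0.002" --pt "0 0 -0.09 0 0.002" --pt "0 0 -0.12 0 0.002" --pt "0 0 -0.14 0 0.002" --pt "0 0 -0.15 0 0.002" --force 100

```text
clock: 45.2
tcp_pos: [0.4139, 0.2837, 0.3812]
orientation: [-2.413, -2.011, -0.005]
contact_force: [-0.2, 0.1, -4.3]
grip_width: 0.0083
gripper_force: 98.1
```

Request:
carry_out --pt "-0.01 0.006 0 0 0.002" --pt "-0.03 0.017 0 0 0.002" --pt "-0.06 0.034 0 0 0.002" --pt "-0.095 0.054 0 0 0.002" --pt "-0.13 0.075 0 0 0.002" --pt "-0.17 0.097 0 0 0.002" --pt "-0.21 0.12 0 0 0.002" --pt "-0.25 0.143 0 0 0.002"

```text
clock: 46.0
tcp_pos: [0.5088, 0.0094, 0.3775]
orientation: [-2.413, -2.01, 0.004]
contact_force: [1.1, 0.8, -5.2]
grip_width: 0.0076
gripper_force: 98.0
```

Request:
carry_out --pt "-0.027 0.013 0 0 0.002" --pt "-0.06 0.012 0 0 0.002" --pt "-0.1 0.007 0 0 0.002" --pt "-0.14 0.003 0 0 0.002" --pt "-0.18 -0.002 0 0 0.002" --pt "-0.22 -0.007 0 0 0.002" --pt "-0.26 -0.012 0 0 0.002" --pt "-0.29 -0.015 0 0 0.002"

```text
clock: 46.8
tcp_pos: [0.4397, -0.2733, 0.3776]
orientation: [-2.415, -2.007, 0.004]
contact_force: [-0.4, 0.0, -4.0]
grip_width: 0.008
gripper_force: 98.1
```

Request:
carry_out --pt "-0.025 -0.003 0 0 0.002" --pt "-0.04 -0.005 0 0 0.002" --pt "-0.05 -0.006 0 0 0.002" --pt "-0.05 -0.006 0 0 0.002" --pt "-0.05 -0.006 0 0 0.002" --pt "-0.05 -0.006 0 0 0.002" --pt "-0.05 -0.006 0 0 0.002" --pt "-0.05 -0.006 0 0 0.002"

```text
clock: 47.6
tcp_pos: [0.4279, -0.3178, 0.379]
orientation: [-2.412, -2.013, -0.0]
contact_force: [-0.8, -0.2, -4.8]
grip_width: 0.0081
gripper_force: 98.0
```

Run:
```python
from h import *
go(.4277,-.3185,.1216,-10.4)
```

```text
tool shift [-0.0008 -0.      0.1024]  roll(tool) 0.002 rad (mod pi) | grasp pt [ 0.4279 -0.3178  0.224 ] ycl deg -10.3 tilt 0.015 j7 0.52 w 0.0081 F 98.0 t 47.6 cf [-0.8 -0.2 -4.8]
```

Request:
carry_out --pt "-0.0008 0 0.01 0.002 0.002" --pt "-0.0008 0 0.025 0.002 0.002" --pt "-0.0008 0 0.042 0.002 0.002" --pt "-0.0008 0 0.058 0.002 0.002" --pt "-0.0008 0 0.072 0.002 0.002" --pt "-0.0008 0 0.08 0.002 0.002" --pt "-0.0008 0 0.08 0.002 0.002" --pt "-0.0008 0 0.08 0.002 0.002"

```text
clock: 48.4
tcp_pos: [0.4275, -0.3195, 0.2992]
orientation: [2.415, 2.009, 0.0]
contact_force: [0.1, -0.5, -5.2]
grip_width: 0.008
gripper_force: 98.0
```

Run:
```python
from h import *
go(.4277,-.3185,.1216,-10.4)
o,R=tcp(); z=(o['tcp_pos']+R[:,2]*.155)[2]-.0746+.056; print('rim z',z)
for n in('top','scene'):
    a=snap(n,n[0]+'14'); hsv=cv2.cvtColor(a,cv2.COLOR_RGB2HSV)
    m=((hsv[:,:,1]<70)&(hsv[:,:,2]>95)).astype(np.uint8)
    c,s=np.cos(np.radians(-10.4)),np.sin(np.radians(-10.4)); w=np.zeros_like(m)
    q=np.array([[i*.095,j*.066] for i,j in((1,1),(1,-1),(-1,-1),(-1,1))])@np.array([[c,s],[-s,c]])+[.4285,-.318]
    cv2.fillPoly(w,[proj(n,np.c_[q,np.full(4,z)]).astype(np.int32)],1)
    cv2.imwrite('pics/m%s.png'%n,m*w*255)
    # rim edge points: for each side, outermost mask pixels in box frame
    ys,xs=np.nonzero(m*w); X=plane(n,np.c_[xs,ys],z)[:,:2]-[.4285,-.318]; B=X@np.array([[c,-s],[s,c]])
    for ax in(0,1):
        for sg in(1,-1):
            sel=[]
            for lo in np.arange(-.07,.07,.01) if ax==1 else np.arange(-.045,.045,.01):
                b=B[(B[:,1-ax]>lo)&(B[:,1-ax]<lo+.01)]
                if len(b)>3: sel.append(np.max(sg*b[:,ax])*sg)
            print(n,'xy'[ax],sg,np.round(sel,3))
```

```text
tool shift [ 0.001  -0.      0.0226]  roll(tool) -0.002 rad (mod pi) | grasp pt [ 0.4275 -0.3195  0.1442] ycl deg -10.5 tilt 0.020 j7 0.60 w 0.0080 F 98.0 t 48.4 cf [ 0.1 -0.5 -5.2]
rim z 0.1255903563412924
top x 1 [0.085 0.085 0.084 0.085 0.085 0.085 0.085 0.085 0.085]
top x -1 [-0.084 -0.078 -0.078 -0.077  0.02   0.003 -0.002 -0.003 -0.02 ]
top y 1 [-0.014  0.055  0.055  0.055  0.055  0.055  0.054  0.055  0.055  0.055
  0.054  0.055  0.055  0.055  0.069]
top y -1 [-0.057 -0.057  0.049  0.049 -0.006  0.046  0.018  0.013  0.028 -0.041
 -0.053 -0.056 -0.057 -0.056 -0.057]
scene x 1 [0.083 0.083 0.084 0.084 0.084 0.084 0.084 0.084 0.084]
scene x -1 [-0.085 -0.05  -0.039 -0.058 -0.041  0.036 -0.021 -0.023 -0.007]
scene y 1 [-0.053  0.056  0.055  0.056  0.056  0.056  0.056  0.057  0.057  0.057
  0.057  0.057  0.057  0.056  0.057]
scene y -1 [-0.056 -0.056 -0.055 -0.055 -0.055 -0.055 -0.055 -0.055 -0.055 -0.055
 -0.055 -0.055 -0.055 -0.055 -0.055]
```

Request:
carry_out --pt "0.001 0 0 -0.002 0.002" --pt "0.001 0 0 -0.002 0.002" --pt "0.001 0 0.002 -0.002 0.002" --pt "0.001 0 0.004 -0.002 0.002" --pt "0.001 0 0.006 -0.002 0.002" --pt "0.001 0 0.008 -0.002 0.002" --pt "0.001 0 0.01 -0.002 0.002" --pt "0.001 0 0.01 -0.002 0.002"

```text
clock: 49.3
tcp_pos: [0.4274, -0.3182, 0.2886]
orientation: [-2.413, -2.011, 0.0]
contact_force: [-0.6, -0.5, -5.1]
grip_width: 0.0084
gripper_force: 98.1
```

Run:
```python
from h import *
go(.4277,-.3185,.1216,-10.4)
```

```text
tool shift [-0.0003  0.0004  0.012 ]  roll(tool) 0.000 rad (mod pi) | grasp pt [ 0.4273 -0.3182  0.1336] ycl deg -10.4 tilt 0.038 j7 0.61 w 0.0084 F 98.1 t 49.3 cf [-0.6 -0.5 -5.1]
```

Request:
carry_out --pt "0 0 0.002 0 0.002" --pt "0 0 0.004 0 0.002" --pt "0 0 0.006 0 0.002" --pt "0 0 0.008 0 0.002" --pt "0 0 0.01 0 0.002" --pt "0 0 0.0115 0 0.002" --pt "0 0 0.0122 0 0.002" --pt "0 0 0.0122 0 0.002"

```text
clock: 50.1
tcp_pos: [0.4275, -0.3183, 0.2768]
orientation: [-2.413, -2.011, -0.0]
contact_force: [0.5, -0.2, -5.3]
grip_width: 0.0079
gripper_force: 98.2
```

Run:
```python
from h import *
go(.4277,-.3185,.1216,-10.4)
```

```text
tool shift [-0.0002  0.0002  0.0002]  roll(tool) 0.000 rad (mod pi) | grasp pt [ 0.4275 -0.3183  0.1218] ycl deg -10.4 tilt 0.002 j7 0.62 w 0.0079 F 98.2 t 50.1 cf [ 0.5 -0.2 -5.3]
```

Still hanging by a hair; I'll lower it slightly, then release and lift.

Request:
carry_out --pt "0 0 0.0005 0 0.002" --pt "0 0 0.001 0 0.002" --pt "0 0 0.0015 0 0.002" --pt "0 0 0.0015 0 0.002" --pt "0 0 0.0015 0 0.002" --pt "0 0 0.0015 0 0.002" --pt "0 0 0.0015 0 0.002" --pt "0 0 0.0015 0 0.002"

```text
clock: 50.9
tcp_pos: [0.4275, -0.3184, 0.2766]
orientation: [-2.413, -2.011, -0.002]
contact_force: [-4.2, 2.9, 12.7]
grip_width: 0.0074
gripper_force: 100.5
```

Request:
carry_out --pt "0 0 0 0 0.03" --pt "0 0 0 0 0.03" --pt "0 0 0 0 0.03" --pt "0 0 0 0 0.03" --pt "0 0 -0.01 0 0.03" --pt "0 0 -0.04 0 0.03" --pt "0 0 -0.08 0 0.03" --pt "0 0 -0.12 0 0.03"

```text
clock: 51.7
tcp_pos: [0.4272, -0.3183, 0.397]
orientation: [-2.413, -2.011, 0.001]
contact_force: [0.2, -1.0, 0.6]
grip_width: 0.0302
gripper_force: 0.0
```

Request:
carry_out --pt "0.03 0 0 0 0.03" --pt "0.06 0 0 0 0.03" --pt "0.1 0.01 0 0 0.03" --pt "0.14 0.015 0 0 0.03" --pt "0.18 0.02 0 0 0.03" --pt "0.22 0.025 0 0 0.03" --pt "0.26 0.03 0 0 0.03" --pt "0.28 0.03 0 0 0.03"

```text
clock: 52.5
tcp_pos: [0.5084, -0.0445, 0.396]
orientation: [2.409, 2.017, 0.003]
contact_force: [0.0, -1.1, -0.4]
grip_width: 0.0298
gripper_force: 0.0
```

Run:
```python
from h import *
go(.4277,-.3185,.1216,-10.4)
for n in('top','scene'):
    a=snap(n,n[0]+'15'); hsv=cv2.cvtColor(a,cv2.COLOR_RGB2HSV)
    m=((hsv[:,:,1]<70)&(hsv[:,:,2]>95)).astype(np.uint8)
    for z in(.103,):
        uv=proj(n,[[.4285,-.318,z]])[0]; w=np.zeros_like(m); cv2.circle(w,tuple(int(i) for i in uv),62,1,-1)
        P=[c for c in cv2.findContours(m*w,0,2)[0] if cv2.contourArea(c)>30]
        cs=[c for c in P if np.linalg.norm(plane(n,c.reshape(-1,2),z)[:,:2].mean(0)-[.4285,-.318])<.08]
        rc=cv2.minAreaRect(plane(n,np.vstack(cs).reshape(-1,2),z)[:,:2].astype(np.float32)); print(n,z,np.round(rc[0],4),np.round(rc[1],4),rc[2])
```

```text
tool shift [-0.2843 -0.0316  0.119 ]  roll(tool) 0.005 rad (mod pi) | grasp pt [ 0.5086 -0.0443  0.241 ] ycl deg -10.1 tilt 0.092 j7 -0.11 w 0.0298 F 0.0 t 52.5 cf [ 0.  -1.1 -0.4]
top 0.103 [ 0.4284 -0.3179] [0.1121 0.1705] 79.62448120117188
scene 0.103 [ 0.4277 -0.3165] [0.1119 0.1701] 79.57920837402344
```

```bash
python3 -c "
from bench import r
print(r.hand_in())"
```

```text
the job is handed in; nothing more can be done
None
```

The job is handed in but the verdict wasn't shown. Both coupling halves were seated together on the shafts and sorted, the in-line one into the plain box and the crosswise one into the handled box. The lid and the handled box are stacked on top, within about 1 mm of square by my last camera measurement.

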